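# Load an ointment jar into the latched bench mixer

## Task

Get the bench mixer ready for its next run: slide its thumb latch aside so that the cover springs open, gently set the small ointment jar upright in the round cup inside, then swing the cover down and press it until the latch snaps shut. Do not knock the big ointment jar or the nearer brown bottle behind the mixer.

Things in the scene. Friction and masses are not known exactly. Their poses are not given: they have to be found in the camera images.
- mixer: Fixed bench mixer for ointment jars: off-white housing 170 mm (x) by 234 mm (y), front to its -x. Origin on the worktop under its jar cup, z up. Open chamber x -73..73, y -76..76 mm, floor 28, walls 70 mm high. Raised console y 76..142 mm, 90 mm high: dark blank display in front, thumb latch, two flush keys behind. Grey cover with clear pane, hinged on its -y side.
- mixer_cup (a point): Centre of the inside floor of the aluminium jar cup in the mixer's chamber, 31 mm above the worktop; axes as the mixer's. The cup is 69 mm wide inside and 78 mm outside, its rim 9 mm above this point.
- latch_thumb (a point): Middle of the top of the grey ribbed thumb slide on the mixer's console, 107 mm above the worktop: block 24 mm (mixer's x) by 14 mm (y), 13 mm high, on a 26 by 28 mm carriage plate whose top is 94 mm high. Slides to the mixer's +y, away from the cover. 40 mm of console lie free before and behind the block, 25 mm between it and the shut cover's edge.
- latch (a joint): Travel of the thumb slide in m along the mixer's +y, 0 at rest to 0.012 at its stop. Its spring pushes it back with 1.5 N at rest, 4 N at full travel. Its bolt frees the cover beyond about 0.008; it is bevelled on top, so that it snaps back over the cover's lip when the cover is pressed shut.
- cover (a joint): Opening of the mixer's cover in rad: 0 shut (0.012 when held by the latch), 1.65 fully open. Once freed, a damped spring lifts it to 1.65 in about 1.5 s and holds it there. Turned down slowly it resists with up to 0.4 N m, then with 3 to 5 N more at its free edge over the last 14 mm, as the bolt is pushed back.
- cover_hinge (a point): Middle of the cover's hinge axis, which runs along the mixer's x, 88 mm to the mixer's -y from the cup's centre and 74 mm above the worktop; axes as the mixer's. Shut, the cover lies from it toward +y (x -83..83, y -88..74 mm in the mixer's frame), its top 94 mm above the worktop; fully open it stands upright, leaning a little to -y.
- cover_edge (a point): Middle of the outer top edge of the cover's free side, opposite the hinge; moves with the cover. In the cover's frame (parallel to the mixer's when shut) it lies 162 mm in y and 20 mm in z from the hinge axis; the cover's flat outer face is the plane 20 mm from the axis.
- jar: The small ointment jar: white, with a closed screw lid 60 mm wide, body 58 mm wide, 42 mm high in all (the lid is its upper 13 mm), about 90 g. It stands on the worktop left of or before the sink. Origin in the middle of its underside, z up.
- big_jar: The big ointment jar, too wide for the cup: white, 81 mm wide, 75 mm high. Origin in the middle of its underside. The places of the two jars may be swapped.
- amber_a: Brown bottle with a dark cap, the nearer of two, behind the mixer, 54 mm wide, 120 mm high. Origin in the middle of its underside.
There are look-alikes about, which are no part of the job. There is more than one size of the jar; the one meant has the size given above.

How it is judged:
By the outcome, as a careful person would: the job done as asked, in the order asked, and still so for the second after the job is handed in, with the robot touching nothing.
It also fails if it takes over 66 s, if anything falls off the work surface, if the arm or the gripper's body presses on something with over 40 N, if the wrist force passes 120 N, or if a joint passes its speed limit or range.

## Robot

A 6-joint arm with a two-finger parallel gripper is mounted at the origin on a cart in front of the work surface, level with it; the furniture and walls round the work are solid. World frame = base frame: x ahead of the robot, y to its left, z up, the work surface at z = 0. Lengths are in m, angles in rad, forces in N, time in s.
With the tool pointing down it reaches from about 0.25 to 0.775 m from the base axis. Payload 4 kg.
Tool frame: the origin (TCP) lies on the centre line of the jaws, within the pads' length; the fingertips stand 8 mm ahead of it and the grasp point (between the pads) lies 11 mm behind it; y points along the fingers, x is the direction in which the jaws open and shut, and the axes are right-handed (so a half turn about y gives the same grasp; the last joint's range is limited). The gripper opens to 94 mm and grips with 3 to 60 N. Pads are 16 mm wide; open, the fingers measure 119 mm over their backs; the gripper's body (75 mm by 177 mm) begins 78 mm behind the grasp point.
Start: joints at [1.186, 0.087, 1.371, -0, 1.684, -0.103], TCP at [0.153, 0.528, 0.188] pointing down, gripper open.
Joint ranges: [-3.1, 3.1], [-0.76, 2.03], [0.27, 2.55], [-1.08, 4.22], [0.17, 2.65], [-2.57, 2.57]. Speed limits (rad/s): [2.79, 2.79, 3.14, 3.14, 3.14, 3.14].

## Interface

Orientations are given as [roll, pitch, yaw] about the fixed x, y, z axes, in that order (R = Rz(yaw) Ry(pitch) Rx(roll)).
In Python, from bench import robot gives the robot as it stands.
- The arm moves only by the tool step_arm, never from a script. Its argument "commands" is a list of rows, each an object with "xyz": the shift along the world's x, y, z in m, a list of three; "twist": the turn, a rotation vector about the world's x, y, z in degrees, a list of three. In form: [{"xyz": [tx, ty, tz], "twist": [ax, ay, az]}, ...]. A call has 1 to 12 rows; each row is the pose to reach, as a shift and turn from the pose commanded when the call began; what a row does not reach only later rows make up. A row lasts 1/12 s, in which the tool goes at most 41.7 mm and 7.16 degrees, less where a joint would pass 70% of its speed; a pose out of reach is approached as far as the arm can. A call with a gripper value outside its range is refused whole. "fingers" is the closure in counts, from 0 (fully open) to 255 (shut), set as the call begins (left out, the last holds). The fingers move at their own pace and stop on an object; the grip force is fixed at half the most. Time passes only in rows, so rows that repeat a pose let the fingers close. It gives the time, the measured TCP pose, the force and the opening at its end, in the units of the state.
- robot.get_obs(): the state, without advancing time (a new reading comes with each control period).
- robot.snapshot(name): name is "side" or "top" or "wrist"; returns (picture, depth): 384x512x3 uint8, red, green, blue; 384x512 float32, m along the optical axis (not along the pixel's ray), 0 where there is no reading.
- robot.camera_info(name): a dict with "fx", "fy", "cx", "cy" (pixels), "k1" (the pictures are not rectified: a ray, as slopes to the right and down, at radius r is drawn at 1 + k1 r^2 times it, then the intrinsics apply), "R" (3x3) and "t" (3): a world point X has camera coordinates R X + t. Camera axes: x right, y down, z forward; pixel columns grow to the right and rows downward; lengths in m; the calibration is good to about 2 mm. A picture is of the moment at which its call begins: read the wrist's pose just before it. camera_info takes no time and is no camera call; for the wrist camera it gives the pose at the moment of the call.
- robot.close_job(): hands the job in, once; it reports no verdict.
The state is a dict: "time": time; "joint_positions": joint angles; "qvel": joint speeds; "joint_torque": joint torques, N m; "tool_pos": TCP position; "ee_rot": TCP orientation; "wrist_force": force on the tool from outside, world axes, zero at the start; "wrist_torque": the same for the moment, N m; "width": finger opening in m.
Only numpy, scipy, OpenCV 4.12 (cv2) and the standard library are available. Lean on these libraries where they do the work, as an engineer would, in place of code of your own. Each camera call takes 0.05 s, during which the arm holds its last target.

## Working session

There is one attempt and no reset: what is moved stays moved. The work goes in short steps, Python scripts to look and compute and a tool call to move; the robot and the scene stay as the last step left them, time stands still between calls to the robot, and variables do not carry over. Pictures are saved under pics/ and viewed, and the job is handed in when it is done.

Besides the shell and the picture viewer there is one more tool, called after "Request:" as name([rows], argument=value, ...), one row to a line, values as JSON. step_arm: Moves the arm, as the interface text tells. Its arguments: {"type":"object","properties":{"commands":{"type":"array"},"fingers":{"type":"number"}},"required":["commands"]}

```bash
ls; mkdir -p pics; python3 - <<'E'
from bench import robot
import cv2,numpy as np
o=robot.get_obs();print(o)
for n in ['side','top','wrist']:
    i=robot.camera_info(n);print(n,i)
    p,d=robot.snapshot(n)
    cv2.imwrite(f'pics/{n}0.png',p[:,:,::-1]);np.save(f'pics/{n}0.npy',d)
    import pickle;pickle.dump(i,open(f'pics/{n}0.pkl','wb'))
E
```

```text
pics
{'time': 0.0, 'joint_positions': array([ 1.18590445e+00,  8.79508026e-02,  1.37225277e+00, -1.92740301e-05,
        1.68359082e+00, -1.03120749e-01]), 'qvel': array([-0.00030876,  0.00049312,  0.00144791, -0.0009294 ,  0.00012676,
       -0.0015966 ]), 'joint_torque': array([ 8.14599298e-04, -3.40187180e+01, -3.02422106e+01,  7.18861283e-02,
        3.32418596e-02, -1.69901627e-04]), 'tool_pos': array([0.15273143, 0.52775517, 0.18650727]), 'ee_rot': array([-1.57058874,  0.00219202,  1.28902328]), 'wrist_force': array([-0.38772388,  0.28939868, -0.46857566]), 'wrist_torque': array([-0.0020267 ,  0.03111251,  0.03587002]), 'width': 0.09384254956890117}
side {'fx': 483.0414478756656, 'fy': 483.0414478756656, 'cx': 259.6185950442153, 'cy': 185.8715431010437, 'k1': -0.0571709682799032, 'R': array([[-0.87407642, -0.48563909, -0.01204538],
       [-0.16593244,  0.32177371, -0.93216313],
       [ 0.45657074, -0.81278309, -0.36183809]]), 't': array([0.58220777, 0.13004491, 1.43387078])}
top {'fx': 437.0249087244439, 'fy': 437.0249087244439, 'cx': 265.2104578007772, 'cy': 188.83215540548497, 'k1': -0.11544229259163045, 'R': array([[ 0.23829843, -0.97114987, -0.00904426],
       [-0.83347953, -0.19971925, -0.51519326],
       [ 0.49852355,  0.13030795, -0.85702632]]), 't': array([-0.02645405,  0.55677357,  1.59671239])}
wrist {'fx': 299.58072943318325, 'fy': 299.58072943318325, 'cx': 256.2855794222518, 'cy': 189.77039898492217, 'k1': -0.06501841734670645, 'R': array([[ 0.27904853,  0.96027612, -0.00130216],
       [ 0.93455577, -0.27126216,  0.23026585],
       [ 0.22076557, -0.06547229, -0.97312689]]), 't': array([-0.54886309, -0.02146393,  0.38950174])}
```

View pics/side0.png

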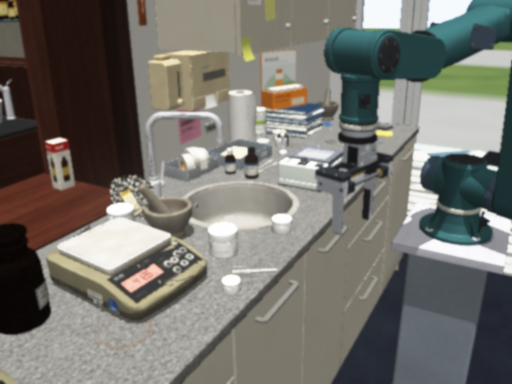

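View pics/top0.png

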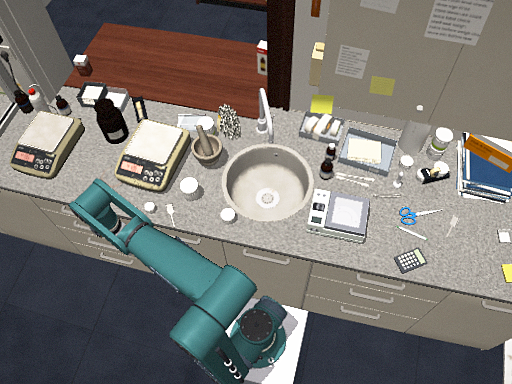

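View pics/wrist0.png

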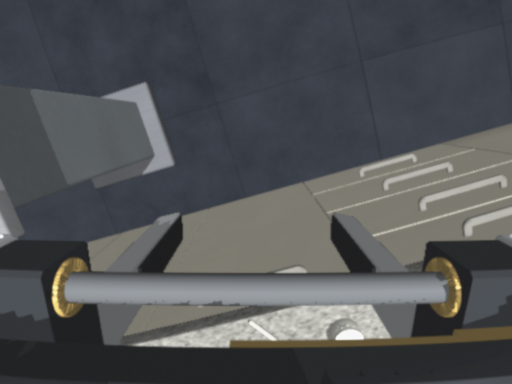

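```bash
cat > h.py <<'E'
import numpy as np,cv2,pickle
def ray(i,px):
    px=np.atleast_2d(np.asarray(px,float))
    K=np.array([[i['fx'],0,i['cx']],[0,i['fy'],i['cy']],[0,0,1]])
    u=cv2.undistortPoints(px[:,None,:],K,np.array([i['k1'],0,0,0.]))[:,0]
    d=np.c_[u,np.ones(len(u))]@i['R']
    return -i['R'].T@i['t'],d
def onz(i,px,z):
    c,d=ray(i,px); s=(z-c[2])/d[:,2]
    return c+s[:,None]*d
def dep(i,px,D):
    c,d=ray(i,px); px=np.atleast_2d(px)
    return np.array([c+dd*D[int(round(p[1])),int(round(p[0]))] for p,dd in zip(px,d)])
def proj(i,X):
    X=np.atleast_2d(X).astype(float); P=X@i['R'].T+i['t']; s=P[:,:2]/P[:,2:]
    r2=(s**2).sum(1,keepdims=True); s=s*(1+i['k1']*r2)
    return s*[i['fx'],i['fy']]+[i['cx'],i['cy']]
def load(n):
    return cv2.imread(f'pics/{n}.png'),np.load(f'pics/{n}.npy'),pickle.load(open(f'pics/{n}.pkl','rb'))
def crop(n,x0,y0,x1,y1,s,out):
    a=cv2.imread(f'pics/{n}.png')[y0:y1,x0:x1]
    cv2.imwrite(out,cv2.resize(a,None,fx=s,fy=s,interpolation=cv2.INTER_CUBIC))
E
python3 - <<'E'
from h import *
crop('top0',290,160,390,250,7,'pics/c_mix.png')
crop('top0',130,100,270,235,5,'pics/c_jars.png')
crop('side0',205,140,355,300,5,'pics/c_side.png')
E
```

```text
(no output)
```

View pics/c_mix.png

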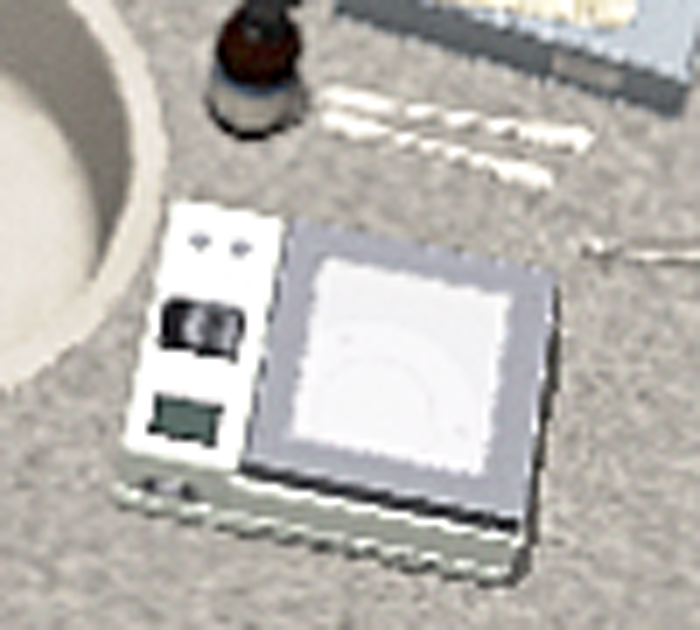

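View pics/c_jars.png

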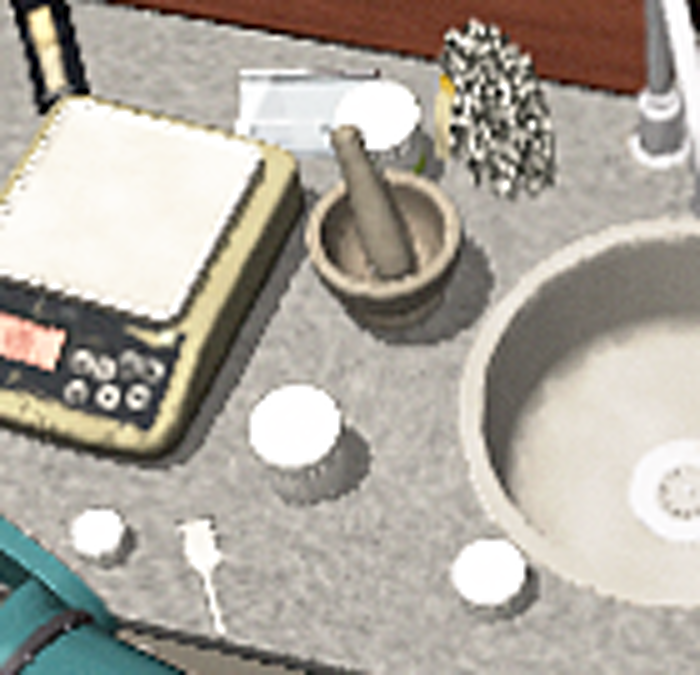

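View pics/c_side.png

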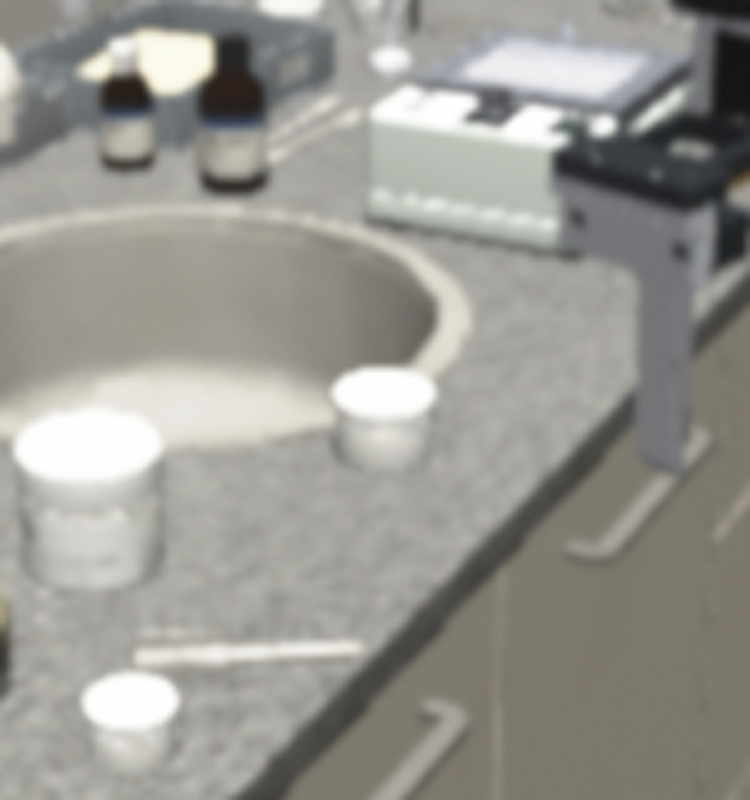

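```bash
python3 - <<'E'
from h import *
def lids(n,boxes,h):
    im,D,i=load(n)
    for (x0,y0,x1,y1),z in zip(boxes,h):
        m=(im[y0:y1,x0:x1].min(2)>235).astype(np.uint8)
        nn,l,st,ce=cv2.connectedComponentsWithStats(m)
        k=1+np.argmax(st[1:,4]); 
        cs,_=cv2.findContours((l==k).astype(np.uint8),0,1)
        c=cs[0][:,0]+[x0,y0]
        P=onz(i,c,z)
        ce,wh,a=cv2.minAreaRect((P[:,:2]*1000).astype(np.float32))
        (cc,r)=cv2.minEnclosingCircle((P[:,:2]*1000).astype(np.float32))
        print(n,'px',c.mean(0),'xy',np.round(ce),'wh',np.round(wh),'encl',np.round(cc),round(2*r), 'depthz',dep(i,[c.mean(0)],D).round(3))
lids('top0',[(175,172,205,200),(215,202,242,226),(140,198,160,216),(192,113,218,136)],[.075,.042,.03,.075])
lids('side0',[(205,218,240,240),(268,210,296,226),(218,272,243,287)],[.075,.042,.03])
im,D,i=load('top0')
# mixer by depth points
for n,p in {'latch':(319,206.5),'cov':(347,212),'covNL':(331.5,192),'covNR':(368.5,199),'covFL':(324.7,226.5),'covFR':(364.5,234),'cons':(319,195),'bottle':(327,163)}.items():
    print(n,dep(i,[p],D).round(3), onz(i,[p],.094).round(3))
E
```

```text
top0 px [188.47826087 184.54347826] xy [538. 441.] wh [77. 73.] encl [538. 441.] 78 depthz [[0.537 0.44  0.077]]
top0 px [227.32432432 213.67567568] xy [459. 247.] wh [52. 55.] encl [458. 248.] 59 depthz [[0.457 0.247 0.045]]
top0 px [148.84 205.72] xy [421. 589.] wh [41. 35.] encl [421. 590.] 43 depthz [[0.423 0.591 0.027]]
top0 px [202.4137931  121.10344828] xy [889. 492.] wh [109.  71.] encl [883. 495.] 110 depthz [[0.88 0.49 0.08]]
side0 px [222.2295082  228.49180328] xy [535. 441.] wh [74. 86.] encl [533. 439.] 88 depthz [[0.533 0.444 0.076]]
side0 px [281.42857143 218.11904762] xy [456. 247.] wh [54. 56.] encl [454. 247.] 61 depthz [[0.454 0.248 0.042]]
side0 px [230.71794872 279.87179487] xy [418. 587.] wh [41. 44.] encl [418. 587.] 46 depthz [[0.416 0.589 0.031]]
latch [[ 0.542 -0.118  0.111]] [[ 0.552 -0.118  0.094]]
cov [[ 0.555 -0.234  0.091]] [[ 0.553 -0.233  0.094]]
covNL [[ 0.625 -0.156  0.105]] [[ 0.632 -0.157  0.094]]
covNR [[ 0.635 -0.312  0.093]] [[ 0.634 -0.311  0.094]]
covFL [[ 0.47  -0.156  0.091]] [[ 0.468 -0.156  0.094]]
covFR [[ 0.468 -0.315  0.101]] [[ 0.472 -0.315  0.094]]
cons [[ 0.608 -0.109  0.09 ]] [[ 0.605 -0.109  0.094]]
bottle [[ 0.763 -0.114  0.106]] [[ 0.771 -0.114  0.094]]
```

```bash
python3 - <<'E'
from h import *
im,D,i=load('top0')
for p in [(336,195),(345,198),(360,230),(329,215),(347,212),(320,195),(350,235),(318,207)]: print(p,im[p[1],p[0]])
hsv=cv2.cvtColor(im,cv2.COLOR_BGR2HSV)
x0,y0,x1,y1=300,180,380,250
P=np.array([[x,y] for y in range(y0,y1) for x in range(x0,x1)])
W=np.array([dep(i,[p],D)[0] for p in P])
h=W[:,2].reshape(y1-y0,x1-x0)
m=((h>.08)&(h<.125)).astype(np.uint8)
n,l,st,ce=cv2.connectedComponentsWithStats(m);k=1+np.argmax(st[1:,4]);print(st[k])
cs,_=cv2.findContours((l==k).astype(np.uint8),0,1);c=max(cs,key=len)[:,0]+[x0,y0]
Q=(onz(i,c,.092)[:,:2]*1000).astype(np.float32)
r=cv2.minAreaRect(Q);print('top all',r,cv2.boxPoints(r).round(0).tolist())
# dark thumb
g=im[y0:y1,x0:x1].max(2)
m=(im[200:213,310:328].max(2)<150).astype(np.uint8)
print(m)
ys,xs=np.nonzero(m);print(xs.mean()+310,ys.mean()+200)
crop('top0',305,185,335,235,12,'pics/c_latch.png')
E
```

```text
(336, 195) [187 178 177]
(345, 198) [199 194 193]
(360, 230) [188 181 178]
(329, 215) [187 177 177]
(347, 212) [246 244 245]
(320, 195) [255 255 255]
(350, 235) [169 180 175]
(318, 207) [141 136 135]
[   8    8   62   48 2111]
top all ((552.1083984375, -201.6741943359375), (178.46603393554688, 230.74853515625), 0.47094637155532837) [[462.0, -87.0], [464.0, -318.0], [642.0, -316.0], [640.0, -86.0]]
[[0 0 0 0 0 0 0 0 0 0 0 0 0 0 0 0 0 0]
 [0 0 0 0 0 0 0 0 0 0 0 0 0 0 0 0 0 0]
 [0 0 0 0 0 0 0 0 0 0 0 0 0 0 0 0 0 0]
 [0 0 0 1 1 1 1 1 1 1 1 0 0 0 0 0 0 0]
 [0 0 0 1 1 1 1 1 0 1 1 1 1 1 1 0 0 0]
 [0 0 0 1 1 1 1 0 0 1 1 1 1 0 1 0 0 0]
 [0 0 0 1 1 1 1 0 0 1 1 1 0 0 1 0 0 0]
 [0 0 0 1 1 1 1 0 1 1 1 1 0 0 1 0 0 0]
 [0 0 0 1 1 1 1 0 0 1 1 1 0 1 0 0 0 0]
 [0 0 0 1 1 1 1 1 1 1 1 1 0 1 0 0 0 0]
 [0 0 0 0 0 0 0 0 1 1 1 1 1 1 0 0 0 0]
 [0 0 0 0 0 0 0 0 0 0 0 0 0 1 0 0 0 0]
 [0 0 0 0 0 0 0 0 0 0 0 0 0 0 0 0 0 1]]
318.19718309859155 206.49295774647888
```

View pics/c_latch.png

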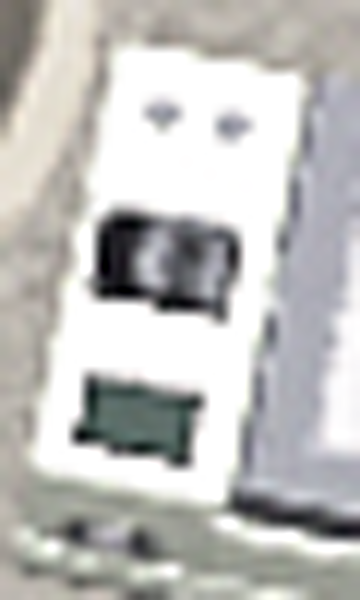

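Top view: the candidates for the jar are the lids at (188,185), ~77 mm wide with its top at z 0.075 (the big jar), (227,214), ~57 mm wide with its top at z 0.042–0.045, (149,206), ~40 mm wide, and (202,121), which stands beyond the mortar. The lid at (227,214) matches the description, and the side view agrees, with the jar at about (0.457, 0.247). The crop shows a plain white closed lid. The mixer is at about (0.552, -0.2275) with yaw near 0. First I go above the latch.

Request:
step_arm([
  {"xyz": [0.01,-0.015,0.01],"twist": [0,0,-5]},
  {"xyz": [0.03,-0.045,0.025],"twist": [0,0,-11]},
  {"xyz": [0.05,-0.08,0.04],"twist": [0,0,-18]},
  {"xyz": [0.07,-0.115,0.055],"twist": [0,0,-25]},
  {"xyz": [0.09,-0.15,0.07],"twist": [0,0,-32]},
  {"xyz": [0.11,-0.185,0.08],"twist": [0,0,-39]},
  {"xyz": [0.13,-0.22,0.085],"twist": [0,0,-46]},
  {"xyz": [0.15,-0.255,0.09],"twist": [0,0,-53]},
  {"xyz": [0.17,-0.29,0.09],"twist": [0,0,-60]},
  {"xyz": [0.19,-0.325,0.09],"twist": [0,0,-67]},
  {"xyz": [0.21,-0.36,0.09],"twist": [0,0,-72]},
  {"xyz": [0.23,-0.395,0.09],"twist": [0,0,-73.9]},
], fingers=255)

```text
time: 1.15
tool_pos: [0.3833, 0.1314, 0.2777]
ee_rot: [-1.571, -0.001, -0.004]
wrist_force: [-0.4, 0.4, 0.4]
width: 0.0177
```

Request:
step_arm([
  {"xyz": [0.02,-0.035,0],"twist": [0,0,0]},
  {"xyz": [0.04,-0.07,0],"twist": [0,0,0]},
  {"xyz": [0.06,-0.105,0],"twist": [0,0,0]},
  {"xyz": [0.08,-0.14,0],"twist": [0,0,0]},
  {"xyz": [0.1,-0.175,0],"twist": [0,0,0]},
  {"xyz": [0.12,-0.21,0],"twist": [0,0,0]},
  {"xyz": [0.14,-0.24,0],"twist": [0,0,0]},
  {"xyz": [0.155,-0.26,0],"twist": [0,0,0]},
  {"xyz": [0.162,-0.27,0],"twist": [0,0,0]},
  {"xyz": [0.162,-0.27,0],"twist": [0,0,0]},
])

```text
time: 1.98
tool_pos: [0.5454, -0.1384, 0.2759]
ee_rot: [-1.57, 0.003, -0.003]
wrist_force: [-0.2, -0.2, -0.5]
width: 0.0004
```

```bash
cat >> h.py <<'E'
def snap(n,tag):
    from bench import robot
    i=robot.camera_info(n); p,d=robot.snapshot(n)
    cv2.imwrite(f'pics/{tag}.png',p[:,:,::-1]);np.save(f'pics/{tag}.npy',d);pickle.dump(i,open(f'pics/{tag}.pkl','wb'))
    return p,d,i
E
python3 - <<'E'
from h import *
from bench import robot
o=robot.get_obs();print(o['time'],o['tool_pos'],o['ee_rot'],o['joint_positions'],o['width'],o['wrist_force'])
snap('wrist','w1'); 
E
```

```text
1.9833 [ 0.54539146 -0.13841968  0.27587718] [-1.57001391  0.00278343 -0.00339952] [-3.49174317e-01  1.18590715e-01  1.16330754e+00 -2.16413170e-04
  1.86257826e+00 -3.45835661e-01] 0.0004051522376972878 [-0.24960127 -0.21204941 -0.45526554]
```

View pics/w1.png

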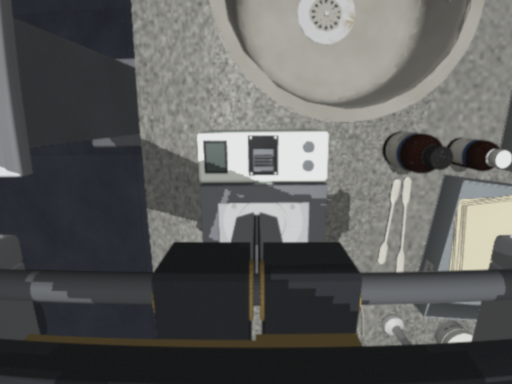

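```bash
python3 - <<'E'
from h import *
crop('w1',190,120,340,250,5,'pics/w1c.png')
im,D,i=load('w1')
for n,p,z in [('consTL',(198,133),.09),('consTR',(327,132),.09),('consBL',(201,181),.09),('consBR',(328,181),.09),('thumb',(263,158),.107),('bottle',(440,158),.12)]:
    print(n,onz(i,[p],z).round(4),dep(i,[p],D).round(4))
E
```

```text
consTL [[ 0.4697 -0.0882  0.09  ]] [[ 0.4686 -0.0884  0.0842]]
consTR [[ 0.6325 -0.0876  0.09  ]] [[ 0.6329 -0.0876  0.0884]]
consBL [[ 0.4708 -0.15    0.09  ]] [[ 0.4704 -0.1504  0.088 ]]
consBR [[ 0.6367 -0.1507  0.09  ]] [[ 0.6582 -0.1689  0.0015]]
thumb [[ 0.5514 -0.1182  0.107 ]] [[ 0.5514 -0.1181  0.1079]]
bottle [[ 0.7654 -0.1164  0.12  ]] [[ 0.7651 -0.1164  0.1204]]
```

View pics/w1c.png

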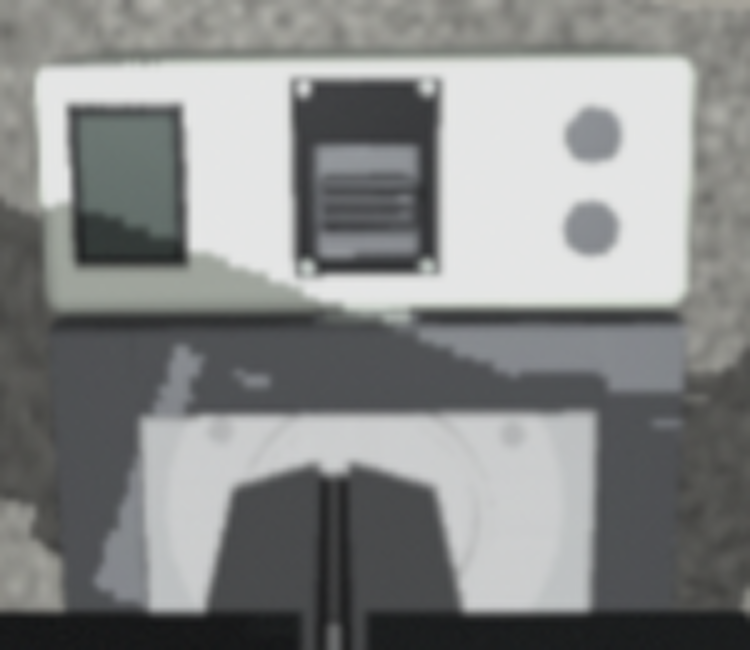

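Request:
step_arm([
  {"xyz": [0.004,-0.002,-0.015],"twist": [0,0,0.2]},
  {"xyz": [0.0065,-0.004,-0.045],"twist": [0,0,0.2]},
  {"xyz": [0.0065,-0.004,-0.08],"twist": [0,0,0.2]},
  {"xyz": [0.0065,-0.004,-0.11],"twist": [0,0,0.2]},
  {"xyz": [0.0065,-0.004,-0.135],"twist": [0,0,0.2]},
  {"xyz": [0.0065,-0.004,-0.15],"twist": [0,0,0.2]},
  {"xyz": [0.0065,-0.004,-0.16],"twist": [0,0,0.2]},
  {"xyz": [0.0065,-0.004,-0.167],"twist": [0,0,0.2]},
  {"xyz": [0.0065,-0.004,-0.17],"twist": [0,0,0.2]},
  {"xyz": [0.0065,-0.004,-0.17],"twist": [0,0,0.2]},
])

```text
time: 2.87
tool_pos: [0.5516, -0.1401, 0.1083]
ee_rot: [-1.571, -0.001, 0.003]
wrist_force: [0.0, -0.6, -0.1]
width: 0.0008
```

```bash
python3 - <<'E'
from h import *
from bench import robot
o=robot.get_obs();print(o['time'],o['tool_pos'],o['wrist_force'])
p,d,i=snap('wrist','w2'); crop('w2',190,60,340,260,3,'pics/w2c.png')
E
```

```text
2.8667 [ 0.55155784 -0.1400972   0.1082839 ] [ 0.00949717 -0.58568315 -0.06329099]
```

View pics/w2c.png

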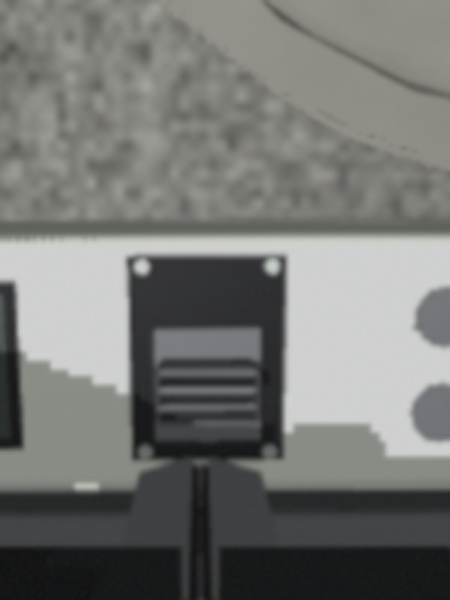

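Request:
step_arm([
  {"xyz": [0,0.002,-0.002],"twist": [0,0,0]},
  {"xyz": [0,0.004,-0.002],"twist": [0,0,0]},
  {"xyz": [0,0.006,-0.002],"twist": [0,0,0]},
  {"xyz": [0,0.008,-0.002],"twist": [0,0,0]},
  {"xyz": [0,0.01,-0.002],"twist": [0,0,0]},
  {"xyz": [0,0.012,-0.002],"twist": [0,0,0]},
  {"xyz": [0,0.014,-0.002],"twist": [0,0,0]},
  {"xyz": [0,0.015,-0.002],"twist": [0,0,0]},
  {"xyz": [0,0.015,-0.002],"twist": [0,0,0]},
])

```text
time: 3.67
tool_pos: [0.5515, -0.1254, 0.1057]
ee_rot: [-1.571, -0.0, 0.003]
wrist_force: [-0.2, 0.5, -0.2]
width: 0.0002
```

```bash
python3 - <<'E'
from h import *
from bench import robot
o=robot.get_obs();print(o['time'],o['tool_pos'],o['wrist_force'])
p,d,i=snap('top','t3'); crop('t3',290,140,390,250,5,'pics/t3c.png')
E
```

```text
3.6667 [ 0.55145947 -0.12539706  0.10570316] [-0.15174355  0.47552873 -0.23257931]
```

View pics/t3c.png

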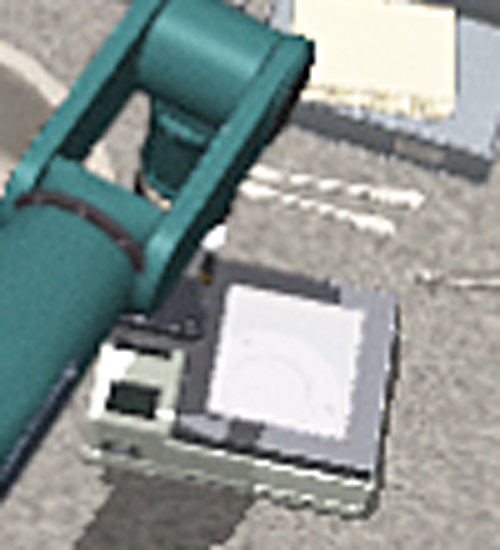

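```bash
python3 - <<'E'
from h import *
p,d,i=snap('wrist','w3'); crop('w3',190,60,340,260,3,'pics/w3c.png')
E
```

```text
(no output)
```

View pics/w3c.png

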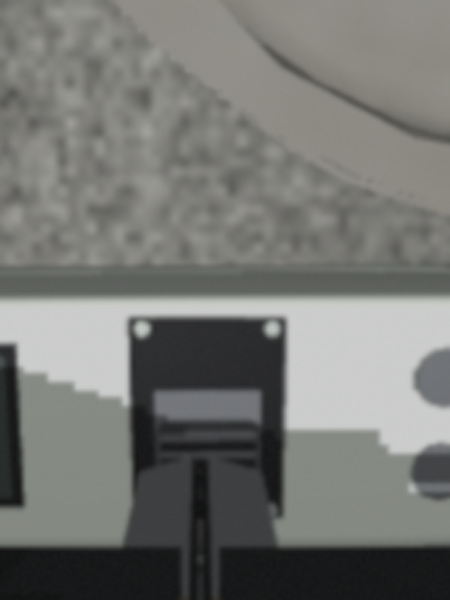

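Request:
step_arm([
  {"xyz": [0,0.002,0],"twist": [0,0,0]},
  {"xyz": [0,0.004,0],"twist": [0,0,0]},
  {"xyz": [0,0.005,0],"twist": [0,0,0]},
])

```text
time: 4.02
tool_pos: [0.5514, -0.1204, 0.1057]
ee_rot: [-1.571, -0.0, 0.003]
wrist_force: [-1.1, 0.1, 0.2]
width: 0.0003
```

Request:
step_arm([
  {"xyz": [0,0.002,0],"twist": [0,0,0]},
  {"xyz": [0,0.004,0],"twist": [0,0,0]},
  {"xyz": [0,0.004,0],"twist": [0,0,0]},
])

```text
time: 4.27
tool_pos: [0.5515, -0.1162, 0.1057]
ee_rot: [-1.571, -0.0, 0.003]
wrist_force: [0.3, 0.3, -0.3]
width: 0.0003
```

```bash
python3 - <<'E'
from h import *
p,d,i=snap('wrist','w4'); crop('w4',170,60,370,260,3,'pics/w4c.png')
p,d,i=snap('side','s4'); crop('s4',260,100,420,240,5,'pics/s4c.png')
E
```

```text
(no output)
```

View pics/w4c.png

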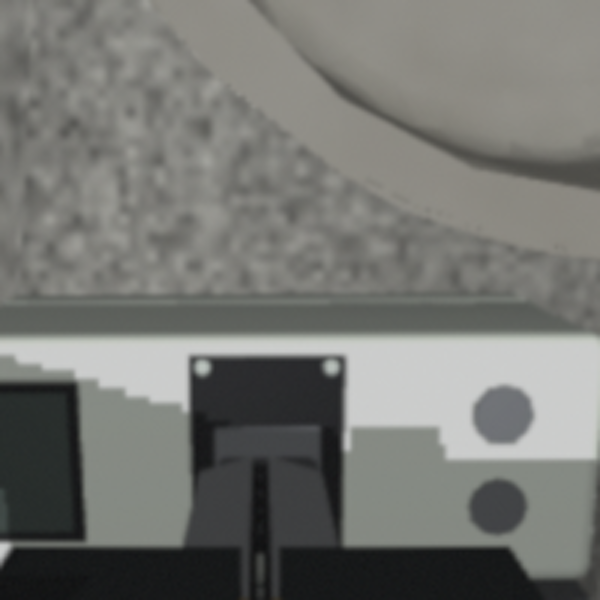

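View pics/s4c.png

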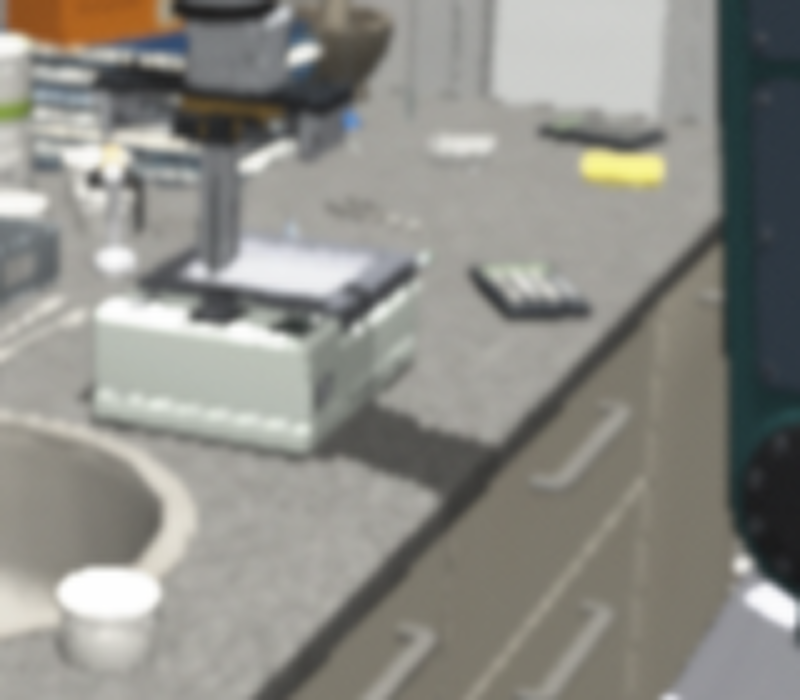

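```bash
python3 - <<'E'
from h import *
im,D,i=load('w4')
for X in [(.5515,-.1162,.0977),(.5515,-.1082,.0977),(.552,-.1145,.107),(.552,-.1075,.094),(.552,-.1145,.094)]:
    print(X,proj(i,X).round(1),(proj(i,X)-[170,60]).round(1)*3)
for x in (250,257,263):
  for y in range(196,246,4):
    print(x,y,dep(i,[(x,y)],D).round(4)[0])
# side
im,D,i=load('s4')
for X in [(.5515,-.1162,.0977),(.552,-.1215,.107),(.552,-.1145,.107)]:
    print(X,((proj(i,X)-[260,100])*5).round(1))
E
```

```text
(0.5515, -0.1162, 0.0977) [[259.  214.4]] [[267.  463.2]]
(0.5515, -0.1082, 0.0977) [[259.1 203.7]] [[267.3 431.1]]
(0.552, -0.1145, 0.107) [[259.9 216.2]] [[269.7 468.6]]
(0.552, -0.1075, 0.094) [[259.7 201.3]] [[269.1 423.9]]
(0.552, -0.1145, 0.094) [[259.7 210.6]] [[269.1 451.8]]
250 196 [ 0.5449 -0.1044  0.0906]
250 200 [ 0.5449 -0.1075  0.0904]
250 204 [ 0.545  -0.1098  0.0932]
250 208 [ 0.545  -0.1126  0.0936]
250 212 [ 0.545  -0.115   0.0957]
250 216 [ 0.5457 -0.1064  0.1309]
250 220 [ 0.5459 -0.1062  0.139 ]
250 224 [ 0.546  -0.1064  0.1452]
250 228 [ 0.5461 -0.1062  0.1519]
250 232 [ 0.5462 -0.1066  0.1568]
250 236 [ 0.5463 -0.1061  0.1635]
250 240 [ 0.5464 -0.1064  0.1679]
250 244 [ 0.5477 -0.0825  0.2274]
257 196 [ 0.55   -0.1043  0.0909]
257 200 [ 0.55   -0.1075  0.0905]
257 204 [ 0.55   -0.1098  0.0931]
257 208 [ 0.55   -0.1126  0.0938]
257 212 [ 0.55   -0.115   0.0956]
257 216 [ 0.5499 -0.1076  0.1275]
257 220 [ 0.5499 -0.1078  0.1344]
257 224 [ 0.5499 -0.1077  0.1416]
257 228 [ 0.5499 -0.1079  0.1473]
257 232 [ 0.5498 -0.1078  0.1536]
257 236 [ 0.5498 -0.1083  0.1581]
257 240 [ 0.5498 -0.1081  0.1638]
257 244 [ 0.5498 -0.1081  0.1687]
263 196 [ 0.5544 -0.1044  0.0908]
263 200 [ 0.5544 -0.1071  0.0918]
263 204 [ 0.5544 -0.1099  0.0926]
263 208 [ 0.5544 -0.1126  0.0937]
263 212 [ 0.5544 -0.1152  0.0951]
263 216 [ 0.5535 -0.1063  0.1313]
263 220 [ 0.5534 -0.1065  0.1381]
263 224 [ 0.5532 -0.1064  0.1451]
263 228 [ 0.553  -0.1059  0.1526]
263 232 [ 0.5529 -0.1065  0.157 ]
263 236 [ 0.5528 -0.1063  0.1629]
263 240 [ 0.5527 -0.1065  0.1674]
263 244 [ 0.5512 -0.0824  0.2277]
(0.5515, -0.1162, 0.0977) [[213.1 304.9]]
(0.552, -0.1215, 0.107) [[215.7 290.6]]
(0.552, -0.1145, 0.107) [[211.7 293.2]]
```

```bash
python3 - <<'E'
from h import *
im,D,i=load('s4')
for x in (300,304,307):
  for y in range(136,166,2):
    print(x,y,im[y,x],dep(i,[(x,y)],D).round(4)[0])
crop('s4',285,120,345,175,12,'pics/s4d.png')
from bench import robot
o=robot.get_obs();print(o['tool_pos'],o['ee_rot'])
E
```

```text
300 136 [133 132 130] [ 0.5568 -0.101   0.194 ]
300 138 [133 133 132] [ 0.5567 -0.1012  0.1867]
300 140 [136 136 135] [ 0.5601 -0.1089  0.177 ]
300 142 [133 133 132] [ 0.5553 -0.0987  0.1729]
300 144 [125 125 123] [-0.1242  1.4063  0.6471]
300 146 [124 124 123] [ 0.5609 -0.1117  0.154 ]
300 148 [125 123 121] [ 0.5595 -0.1089  0.1475]
300 150 [119 117 115] [ 0.5563 -0.1021  0.1423]
300 152 [159 155 153] [ 0.5609 -0.1127  0.1313]
300 154 [211 207 206] [ 0.5982 -0.1957  0.0952]
300 156 [137 133 132] [ 0.584  -0.1646  0.0981]
300 158 [83 81 79] [ 0.5627 -0.1176  0.107 ]
300 160 [104 105 102] [ 0.564  -0.1208  0.0983]
300 162 [87 85 83] [ 0.5589 -0.1099  0.0946]
300 164 [162 166 163] [ 0.5495 -0.0893  0.0946]
304 136 [119 117 115] [ 0.5454 -0.1099  0.1932]
304 138 [119 117 115] [ 0.545  -0.1094  0.1861]
304 140 [118 116 114] [ 0.5424 -0.104   0.1805]
304 142 [118 115 113] [ 0.545  -0.1102  0.1712]
304 144 [117 115 113] [ 0.5457 -0.1122  0.1633]
304 146 [118 116 113] [ 0.5458 -0.1127  0.1557]
304 148 [123 122 119] [ 0.5432 -0.1073  0.1501]
304 150 [127 125 123] [ 0.5432 -0.1076  0.1426]
30
[... 423 characters left out ...]
7 140 [118 118 117] [ 0.538  -0.1202  0.177 ]
307 142 [119 119 119] [ 0.5388 -0.1226  0.1689]
307 144 [124 124 124] [ 0.5403 -0.1265  0.1603]
307 146 [129 126 125] [ 0.5386 -0.1228  0.154 ]
307 148 [145 141 139] [ 0.5359 -0.1171  0.1485]
307 150 [163 159 157] [ 0.5364 -0.1187  0.1406]
307 152 [217 213 212] [ 0.5844 -0.2299  0.0956]
307 154 [237 235 234] [ 0.5736 -0.2056  0.0959]
307 156 [200 195 194] [ 0.5598 -0.1739  0.099 ]
307 158 [91 88 87] [ 0.5506 -0.1532  0.0985]
307 160 [86 86 83] [ 0.5501 -0.1526  0.091 ]
307 162 [76 77 74] [ 0.5371 -0.1228  0.0941]
307 164 [187 192 189] [ 0.5304 -0.1078  0.092 ]
[ 0.55146504 -0.11657663  0.10574167] [-1.57090103e+00 -1.33556966e-04  2.95594658e-03]
```

View pics/s4d.png

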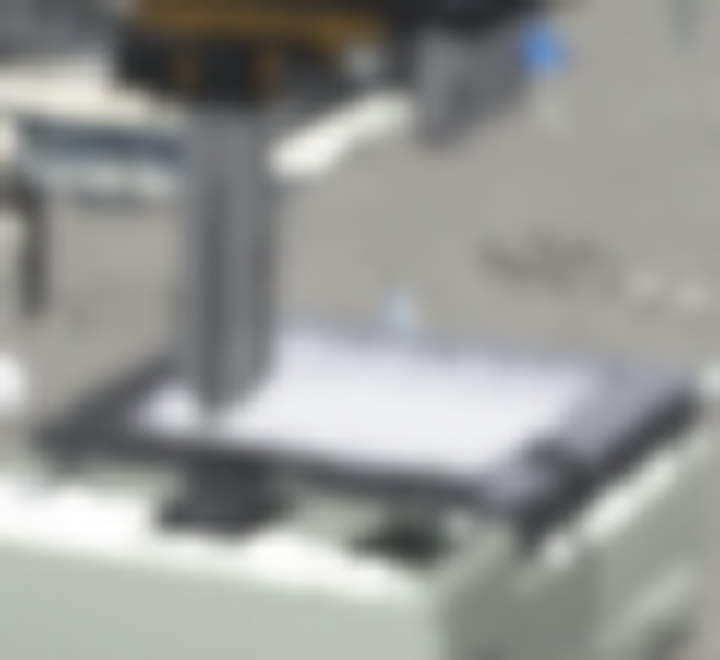

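```bash
python3 - <<'E'
from h import *
im,D,i=load('side0')
for x in (335,338,341,366):
  for y in range(200,240,3):
    print(x,y,dep(i,[(x,y)],D).round(4)[0])
E
```

```text
335 200 [0.1713 0.5817 0.2803]
335 203 [0.1706 0.583  0.2746]
335 206 [0.1694 0.5855 0.2695]
335 209 [0.1698 0.5835 0.2622]
335 212 [0.1698 0.5827 0.2555]
335 215 [0.1703 0.5802 0.2479]
335 218 [0.1695 0.5818 0.2422]
335 221 [0.168  0.585  0.2374]
335 224 [0.1681 0.584  0.2304]
335 227 [0.1676 0.5846 0.2242]
335 230 [0.1676 0.5834 0.217 ]
335 233 [ 0.3738  0.0006 -0.0988]
335 236 [ 0.3563  0.0485 -0.0843]
335 239 [ 0.3458  0.0765 -0.0799]
338 200 [0.1642 0.5845 0.2828]
338 203 [0.1637 0.5853 0.2769]
338 206 [0.1632 0.5858 0.2708]
338 209 [0.1621 0.588  0.2656]
338 212 [0.163  0.5845 0.2576]
338 215 [0.1616 0.5875 0.2527]
338 218 [0.161  0.5883 0.2467]
338 221 [0.1617 0.5855 0.239 ]
338 224 [0.1609 0.5867 0.2331]
338 227 [0.1604 0.5874 0.227 ]
338 230 [0.16   0.5874 0.2205]
338 233 [0.1617 0.5816 0.211 ]
338 236 [ 0.349   0.0396 -0.0866]
338 239 [ 0.3428  0.0559 -0.0887]
341 200 [0.158  0.5852 0.2842]
341 203 [0.1581 0.584  0.2775]
341 206 [0.157  0.5861 0.2722]
341 209 [0.1576 0.5833 0.2646]
341 212 [0.1572 0.5835 0.2584]
341 215 [0.1567 0.5842 0.2524]
341 218 [0.1578 0.5798 0.2439]
341 221 [0.1569 0.5816 0.2384]
341 224 [0.1574 0.5791 0.2307]
341 227 [0.1568 0.5797 0.2245]
341 230 [0.1566 0.5793 0.2177]
341 233 [0.1562 0.5796 0.2113]
341 236 [ 0.3421  0.0295 -0.0896]
341 239 [ 0.3729 -0.0633 -0.151 ]
366 200 [0.139  0.4796 0.2483]
366 203 [0.138  0.4817 0.2424]
366 206 [0.1372 0.4828 0.2361]
366 209 [0.1379 0.4784 0.2272]
366 212 [0.1371 0.4795 0.2208]
366 215 [0.1359 0.4821 0.2151]
366 218 [0.1356 0.4815 0.2079]
366 221 [ 0.3676 -0.3478 -0.1991]
366 224 [ 0.3716 -0.3654 -0.221 ]
366 227 [ 0.3748 -0.3803 -0.2419]
366 230 [ 0.3731 -0.3777 -0.2543]
366 233 [ 0.3752 -0.389  -0.2737]
366 236 [ 0.3723 -0.3821 -0.284 ]
366 239 [ 0.3591 -0.3379 -0.2745]
```

The fingertips are not where the description puts them. Both the side and wrist depths show the tip about 21 mm above the reported TCP, both open and closed, where I expected 8 mm below it. So the fingers passed over the thumb without touching it. I'll use the measured offset (tip = TCP z + 0.021), back off and go lower.

Request:
step_arm([
  {"xyz": [0,-0.01,0.002],"twist": [0,0,0]},
  {"xyz": [0,-0.02,0.002],"twist": [0,0,0]},
  {"xyz": [0,-0.0245,0],"twist": [0,0,0]},
  {"xyz": [0,-0.0245,-0.008],"twist": [0,0,0]},
  {"xyz": [0,-0.0245,-0.016],"twist": [0,0,0]},
  {"xyz": [0,-0.0245,-0.02],"twist": [0,0,0]},
  {"xyz": [0,-0.0245,-0.02],"twist": [0,0,0]},
])

```text
time: 4.95
tool_pos: [0.5501, -0.1406, 0.0833]
ee_rot: [-1.569, 0.004, 0.003]
wrist_force: [-0.6, -0.2, -0.6]
width: 0.0003
```

```bash
python3 - <<'E'
from h import *
from bench import robot
o=robot.get_obs();print(o['time'],o['tool_pos'],o['wrist_force'])
im,D,i=snap('side','s5'); crop('s5',285,120,345,175,12,'pics/s5c.png')
for x in (302,304,306,308):
  print([ (y,*dep(i,[(x,y)],D).round(3)[0]) for y in range(148,164)])
im,D,i=snap('wrist','w5');crop('w5',170,60,370,260,3,'pics/w5c.png')
for y in range(200,250,4): print(y,dep(i,[(257,y)],D).round(4)[0])
E
```

```text
4.95 [ 0.55007667 -0.14060218  0.08326288] [-0.64535298 -0.23064594 -0.60888293]
[(148, np.float64(0.622), np.float64(-0.265), np.float64(0.097)), (149, np.float64(0.614), np.float64(-0.249), np.float64(0.098)), (150, np.float64(0.613), np.float64(-0.246), np.float64(0.095)), (151, np.float64(0.606), np.float64(-0.232), np.float64(0.096)), (152, np.float64(0.602), np.float64(-0.222), np.float64(0.095)), (153, np.float64(0.595), np.float64(-0.206), np.float64(0.097)), (154, np.float64(0.592), np.float64(-0.2), np.float64(0.095)), (155, np.float64(0.582), np.float64(-0.178), np.float64(0.098)), (156, np.float64(0.578), np.float64(-0.168), np.float64(0.098)), (157, np.float64(0.561), np.float64(-0.13), np.float64(0.107)), (158, np.float64(0.553), np.float64(-0.113), np.float64(0.11)), (159, np.float64(0.553), np.float64(-0.113), np.float64(0.106)), (160, np.float64(0.553), np.float64(-0.115), np.float64(0.102)), (161, np.float64(0.552), np.float64(-0.113), np.float64(0.098)), (162, np.float64(0.551), np.float64(-0.109), np.float64(0.096)), (163, np.float64(0.553), np.float64(-0.115), np
[... 2820 characters left out ...]
at64(0.545), np.float64(-0.15), np.float64(0.096)), (160, np.float64(0.614), np.float64(-0.309), np.float64(0.036)), (161, np.float64(0.54), np.float64(-0.138), np.float64(0.093)), (162, np.float64(0.538), np.float64(-0.134), np.float64(0.091)), (163, np.float64(0.531), np.float64(-0.118), np.float64(0.093))]
200 [ 0.5491 -0.1215  0.1074]
204 [ 0.5491 -0.1242  0.1067]
208 [ 0.5491 -0.1265  0.1073]
212 [ 0.5491 -0.1332  0.0942]
216 [ 0.5491 -0.1325  0.1047]
220 [ 0.5491 -0.1324  0.1125]
224 [ 0.5491 -0.1318  0.121 ]
228 [ 0.5491 -0.1319  0.1272]
232 [ 0.5491 -0.1324  0.1318]
236 [ 0.5491 -0.1321  0.1382]
240 [ 0.5491 -0.1327  0.1419]
244 [ 0.5491 -0.1324  0.1476]
248 [ 0.5491 -0.1331  0.1507]
```

View pics/s5c.png

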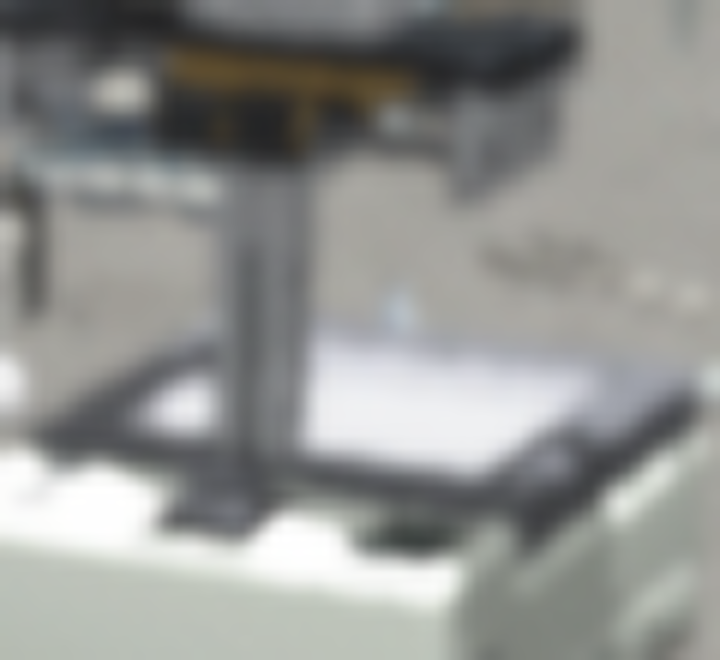

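View pics/w5c.png

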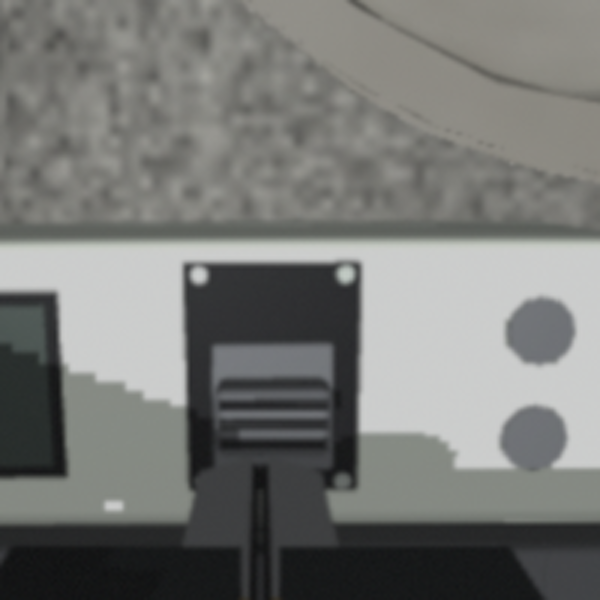

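Request:
step_arm([
  {"xyz": [0.001,0.001,-0.003],"twist": [0,0,0]},
  {"xyz": [0.001,0.003,-0.003],"twist": [0,0,0]},
  {"xyz": [0.001,0.005,-0.003],"twist": [0,0,0]},
  {"xyz": [0.001,0.007,-0.003],"twist": [0,0,0]},
  {"xyz": [0.001,0.009,-0.003],"twist": [0,0,0]},
  {"xyz": [0.001,0.011,-0.003],"twist": [0,0,0]},
])

```text
time: 5.55
tool_pos: [0.5526, -0.1306, 0.0827]
ee_rot: [-1.572, -0.001, 0.003]
wrist_force: [1.2, -3.7, -1.8]
width: 0.0006
```

Request:
step_arm([
  {"xyz": [0,0.001,0],"twist": [0,0,0]},
  {"xyz": [0,0.0025,0],"twist": [0,0,0]},
  {"xyz": [0,0.004,0],"twist": [0,0,0]},
  {"xyz": [0,0.004,0],"twist": [0,0,0]},
])

```text
time: 5.88
tool_pos: [0.5526, -0.1269, 0.0827]
ee_rot: [-1.573, -0.0, 0.003]
wrist_force: [2.4, -5.4, -2.6]
width: 0.0004
```

```bash
python3 - <<'E'
from h import *
from bench import robot
o=robot.get_obs();print(o['time'],o['tool_pos'],o['wrist_force'])
im,D,i=snap('top','t6'); crop('t6',270,130,400,250,5,'pics/t6c.png')
E
```

```text
5.8833 [ 0.55258989 -0.12693968  0.08274049] [ 2.38203126 -5.37084678 -2.59928771]
```

View pics/t6c.png

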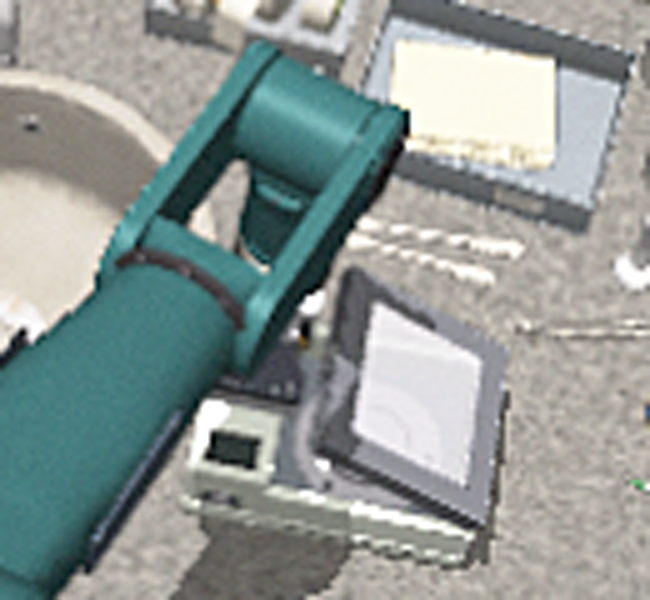

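Request:
step_arm([
  {"xyz": [0,-0.003,0],"twist": [0,0,0]},
  {"xyz": [0,-0.003,0.01],"twist": [0,0,0]},
  {"xyz": [0,-0.003,0.03],"twist": [0,0,0]},
  {"xyz": [0,0,0.06],"twist": [0,0,0]},
  {"xyz": [-0.005,0.02,0.08],"twist": [0,0,0]},
  {"xyz": [-0.015,0.05,0.09],"twist": [0,0,0]},
  {"xyz": [-0.025,0.085,0.09],"twist": [0,0,0]},
  {"xyz": [-0.035,0.12,0.09],"twist": [0,0,0]},
  {"xyz": [-0.045,0.155,0.085],"twist": [0,0,0]},
  {"xyz": [-0.055,0.19,0.075],"twist": [0,0,0]},
  {"xyz": [-0.065,0.225,0.065],"twist": [0,0,0]},
  {"xyz": [-0.07,0.26,0.055],"twist": [0,0,0]},
])

```text
time: 6.93
tool_pos: [0.4806, 0.1367, 0.1391]
ee_rot: [-1.568, -0.0, 0.003]
wrist_force: [0.9, 0.2, 0.1]
width: 0.0006
```

Request:
step_arm([
  {"xyz": [-0.01,0.035,-0.01],"twist": [0,0,0]},
  {"xyz": [-0.02,0.07,-0.02],"twist": [0,0,0]},
  {"xyz": [-0.024,0.095,-0.03],"twist": [0,0,0]},
  {"xyz": [-0.026,0.11,-0.04],"twist": [0,0,0]},
  {"xyz": [-0.026,0.114,-0.05],"twist": [0,0,0]},
  {"xyz": [-0.026,0.114,-0.055],"twist": [0,0,0]},
  {"xyz": [-0.026,0.114,-0.055],"twist": [0,0,0]},
], fingers=0)

```text
time: 7.52
tool_pos: [0.4553, 0.2473, 0.0816]
ee_rot: [-1.572, 0.003, 0.003]
wrist_force: [0.6, 1.0, -1.4]
width: 0.0436
```

```bash
python3 - <<'E'
from h import *
from bench import robot
o=robot.get_obs();print(o['time'],o['tool_pos'],o['ee_rot'],o['wrist_force'],o['width'])
snap('wrist','w7');im,D,i=snap('top','t7');
snap('side','s7')
E
```

```text
7.5167 [0.45528648 0.24728465 0.081622  ] [-1.57173936  0.00304888  0.00294189] [ 0.62958703  1.02959103 -1.35305121] 0.043623123187809955
```

View pics/w7.png

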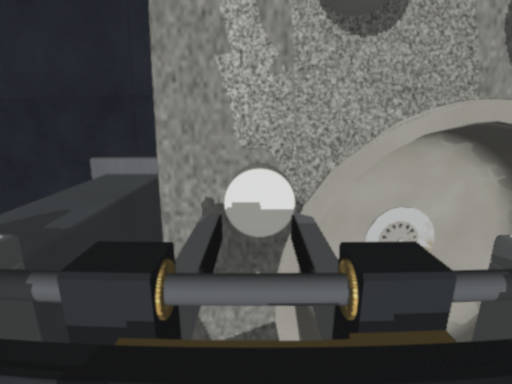

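View pics/t7.png

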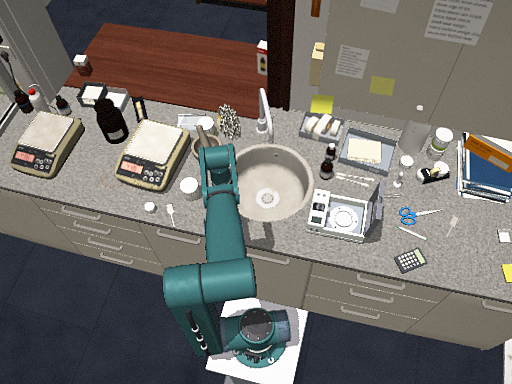

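View pics/s7.png

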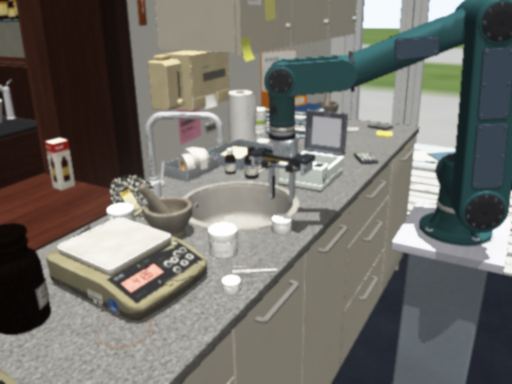

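```bash
python3 - <<'E'
from h import *
im,D,i=load('w7')
m=(cv2.inRange(im[160:245,215:305],(150,150,150),(255,255,255)))
n,l,st,ce=cv2.connectedComponentsWithStats(m);k=1+np.argmax(st[1:,4]);print(st[k])
# left/right/top extremes of lid by eye
for p in [(225,203),(295,203),(259,169),(260,237)]: print(p,onz(i,[p],.042).round(4),dep(i,[p],D).round(4))
crop('w7',200,150,320,250,6,'pics/w7c.png')
crop('t7',295,175,395,245,7,'pics/t7c.png')
E
```

```text
[   9    8   71   42 2248]
(225, 203) [[0.4276 0.2468 0.042 ]] [[0.4274 0.2462 0.0401]]
(295, 203) [[0.485  0.2469 0.042 ]] [[0.4853 0.2463 0.0397]]
(259, 169) [[0.4554 0.275  0.042 ]] [[0.4537 0.3139 0.2782]]
(260, 237) [[0.4565 0.2171 0.042 ]] [[4.569e-01 1.999e-01 1.000e-04]]
```

View pics/w7c.png

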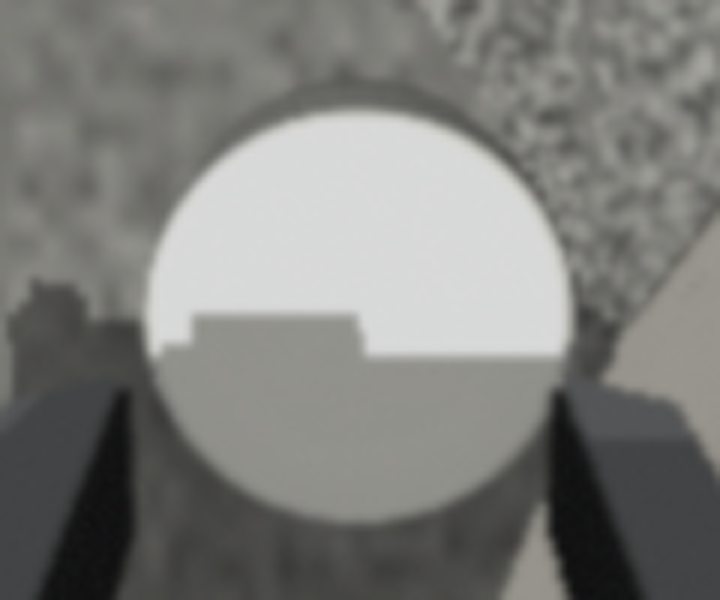

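View pics/t7c.png

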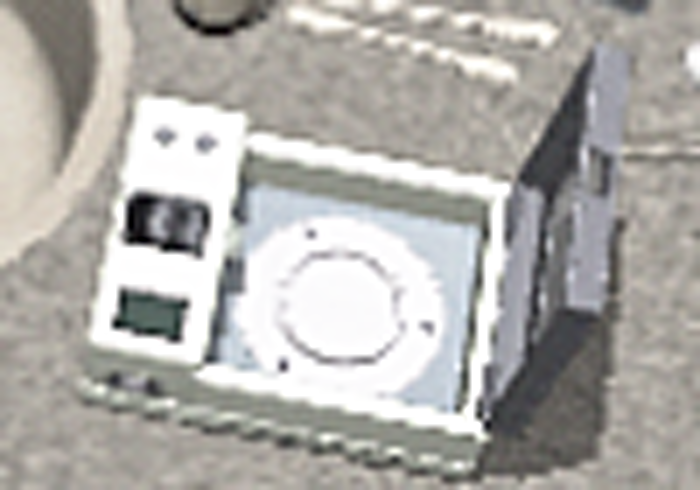

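Request:
step_arm([
  {"xyz": [0.001,-0.0005,-0.01],"twist": [0,0,0]},
  {"xyz": [0.001,-0.0005,-0.02],"twist": [0,0,0]},
  {"xyz": [0.001,-0.0005,-0.03],"twist": [0,0,0]},
  {"xyz": [0.001,-0.0005,-0.035],"twist": [0,0,0]},
  {"xyz": [0.001,-0.0005,-0.04],"twist": [0,0,0]},
  {"xyz": [0.001,-0.0005,-0.04],"twist": [0,0,0]},
  {"xyz": [0.001,-0.0005,-0.045],"twist": [0,0,0]},
  {"xyz": [0.001,-0.0005,-0.055],"twist": [0,0,0]},
  {"xyz": [0.001,-0.0005,-0.065],"twist": [0,0,0]},
  {"xyz": [0.001,-0.0005,-0.073],"twist": [0,0,0]},
  {"xyz": [0.001,-0.0005,-0.078],"twist": [0,0,0]},
  {"xyz": [0.001,-0.0005,-0.078],"twist": [0,0,0]},
])

```text
time: 8.67
tool_pos: [0.4561, 0.2468, 0.0027]
ee_rot: [-1.572, 0.003, 0.003]
wrist_force: [0.6, -1.0, -0.8]
width: 0.0945
```

```bash
python3 - <<'E'
from h import *
from bench import robot
o=robot.get_obs();print(o['time'],o['tool_pos'],o['wrist_force'],o['width'])
im,D,i=snap('side','s8');crop('s8',230,130,330,250,6,'pics/s8c.png')
E
```

```text
8.6667 [0.45609227 0.24679441 0.00268113] [ 0.63025364 -0.96745469 -0.76988624] 0.09454133411082967
```

View pics/s8c.png

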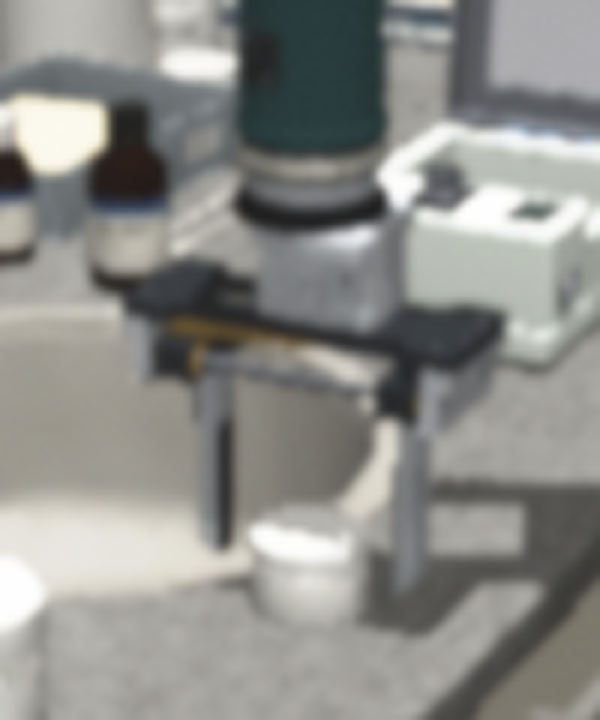

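```bash
python3 - <<'E'
from h import *
im,D,i=load('s8')
for x in (296,298,265,267):
  print([(y,*[round(float(v),3) for v in dep(i,[(x,y)],D)[0]]) for y in range(212,232,1)])
E
```

```text
[(212, 0.403, 0.258, 0.077), (213, 0.405, 0.252, 0.071), (214, 0.404, 0.255, 0.069), (215, 0.403, 0.257, 0.067), (216, 0.403, 0.257, 0.064), (217, 0.402, 0.259, 0.061), (218, 0.403, 0.258, 0.058), (219, 0.403, 0.255, 0.053), (220, 0.403, 0.256, 0.051), (221, 0.403, 0.256, 0.047), (222, 0.403, 0.256, 0.044), (223, 0.403, 0.255, 0.04), (224, 0.405, 0.252, 0.036), (225, 0.404, 0.253, 0.033), (226, 0.403, 0.255, 0.031), (227, 0.402, 0.258, 0.029), (228, 0.402, 0.258, 0.026), (229, 0.42, 0.219, 0.002), (230, 0.418, 0.223, 0.001), (231, 0.413, 0.232, 0.002)]
[(212, 0.398, 0.255, 0.076), (213, 0.397, 0.256, 0.074), (214, 0.398, 0.254, 0.07), (215, 0.396, 0.259, 0.069), (216, 0.397, 0.257, 0.065), (217, 0.397, 0.257, 0.062), (218, 0.396, 0.257, 0.059), (219, 0.395, 0.26, 0.057), (220, 0.397, 0.256, 0.052), (221, 0.398, 0.253, 0.047), (222, 0.397, 0.255, 0.045), (223, 0.395, 0.259, 0.044), (224, 0.397, 0.256, 0.039), (225, 0.397, 0.256, 0.036), (226, 0.397, 0.254, 0.032), (227, 0.421, 0.202, 0.001), (228, 0.419, 0.206, -0.0), (229, 0.415, 0.214, 0.001), (230, 0.412, 0.222, 0.001), (231, 0.407
[... 424 characters left out ...]
, 0.003), (227, 0.506, 0.255, 0.004), (228, 0.507, 0.252, -0.0), (229, 0.501, 0.263, 0.002), (230, 0.498, 0.27, 0.003), (231, 0.496, 0.274, 0.002)]
[(212, 0.505, 0.243, 0.049), (213, 0.505, 0.243, 0.046), (214, 0.502, 0.249, 0.046), (215, 0.502, 0.248, 0.042), (216, 0.506, 0.242, 0.036), (217, 0.5, 0.253, 0.038), (218, 0.504, 0.246, 0.031), (219, 0.501, 0.251, 0.03), (220, 0.503, 0.247, 0.025), (221, 0.502, 0.249, 0.023), (222, 0.515, 0.226, 0.007), (223, 0.513, 0.228, 0.005), (224, 0.506, 0.241, 0.009), (225, 0.505, 0.243, 0.006), (226, 0.504, 0.246, 0.005), (227, 0.502, 0.25, 0.003), (228, 0.501, 0.251, 0.0), (229, 0.496, 0.26, 0.002), (230, 0.493, 0.266, 0.002), (231, 0.49, 0.272, 0.002)]
```

Request:
step_arm([
  {"xyz": [0,0,-0.003],"twist": [0,0,0]},
  {"xyz": [0,0,-0.006],"twist": [0,0,0]},
])

```text
time: 8.88
tool_pos: [0.4581, 0.2476, -0.0008]
ee_rot: [-1.57, -0.002, 0.003]
wrist_force: [-0.0, 0.0, 0.5]
width: 0.0937
```

Request:
step_arm([
  {"xyz": [0,0,0],"twist": [0,0,0]},
  {"xyz": [0,0,0],"twist": [0,0,0]},
  {"xyz": [0,0,0],"twist": [0,0,0]},
  {"xyz": [0,0,0],"twist": [0,0,0]},
  {"xyz": [0,0,0],"twist": [0,0,0]},
  {"xyz": [0,0,0],"twist": [0,0,0]},
  {"xyz": [0,0,0],"twist": [0,0,0]},
  {"xyz": [0,0,0],"twist": [0,0,0]},
  {"xyz": [0,0,0],"twist": [0,0,0]},
], fingers=255)

```text
time: 9.63
tool_pos: [0.4576, 0.2474, -0.0011]
ee_rot: [-1.571, -0.0, 0.003]
wrist_force: [0.0, -0.0, -0.3]
width: 0.0597
```

```bash
python3 - <<'E'
from h import *
from bench import robot
o=robot.get_obs();print(o['time'],o['tool_pos'],o['wrist_force'],o['width'])
im,D,i=load('t7')
# cup ring: bright annulus; centre estimate at rim height 40mm
for p in [(295+340/7,175+306/7),(295+345/7,175+310/7)]: print(onz(i,[p],.031),onz(i,[p],.04),dep(i,[p],D))
for p in [(240,310),(445,320),(345,215),(340,400)]:
  q=(295+p[0]/7,175+p[1]/7); print(onz(i,[q],.04).round(4),dep(i,[q],D).round(4))
E
```

```text
9.6333 [ 0.45758968  0.24737993 -0.00110353] [ 0.02695872 -0.00189348 -0.27025702] 0.059710425718448604
[[ 0.55392449 -0.22844056  0.031     ]] [[ 0.54905018 -0.22785377  0.04      ]] [[ 0.54757623 -0.22767633  0.04272152]]
[[ 0.55196234 -0.23175924  0.031     ]] [[ 0.5470989  -0.23115406  0.04      ]] [[ 0.54630535 -0.23105532  0.0414685 ]]
[[ 0.5327 -0.1704  0.04  ]] [[ 0.5388 -0.1707  0.0285]]
[[ 0.5542 -0.2901  0.04  ]] [[ 0.5629 -0.2918  0.0241]]
[[ 0.6108 -0.2216  0.04  ]] [[ 0.6156 -0.2221  0.0318]]
[[ 0.488  -0.2372  0.04  ]] [[ 0.471  -0.2348  0.0738]]
```

Request:
step_arm([
  {"xyz": [0,0,0.005],"twist": [0,0,0]},
  {"xyz": [0,0,0.02],"twist": [0,0,0]},
  {"xyz": [0,-0.005,0.045],"twist": [0,0,0]},
  {"xyz": [0.005,-0.02,0.075],"twist": [0,0,0]},
  {"xyz": [0.01,-0.045,0.105],"twist": [0,0,0]},
  {"xyz": [0.015,-0.075,0.13],"twist": [0,0,0]},
  {"xyz": [0.02,-0.11,0.145],"twist": [0,0,0]},
  {"xyz": [0.027,-0.145,0.15],"twist": [0,0,0]},
  {"xyz": [0.034,-0.18,0.15],"twist": [0,0,0]},
  {"xyz": [0.041,-0.215,0.15],"twist": [0,0,0]},
  {"xyz": [0.048,-0.25,0.15],"twist": [0,0,0]},
  {"xyz": [0.055,-0.285,0.15],"twist": [0,0,0]},
])

```text
time: 10.63
tool_pos: [0.5123, -0.0394, 0.149]
ee_rot: [-1.571, -0.0, 0.003]
wrist_force: [0.5, 0.1, -0.3]
width: 0.0595
```

Request:
step_arm([
  {"xyz": [0.007,-0.035,0],"twist": [0,0,0]},
  {"xyz": [0.014,-0.07,0],"twist": [0,0,0]},
  {"xyz": [0.021,-0.1,0],"twist": [0,0,0]},
  {"xyz": [0.028,-0.13,0],"twist": [0,0,0]},
  {"xyz": [0.033,-0.155,0],"twist": [0,0,0]},
  {"xyz": [0.037,-0.175,0],"twist": [0,0,0]},
  {"xyz": [0.039,-0.186,0],"twist": [0,0,0]},
  {"xyz": [0.039,-0.19,0],"twist": [0,0,0]},
  {"xyz": [0.039,-0.19,0],"twist": [0,0,0]},
  {"xyz": [0.039,-0.19,0],"twist": [0,0,0]},
])

```text
time: 11.47
tool_pos: [0.5513, -0.2266, 0.1487]
ee_rot: [-1.57, 0.0, 0.003]
wrist_force: [-0.2, -0.1, -0.3]
width: 0.0595
```

```bash
python3 - <<'E'
from h import *
from bench import robot
o=robot.get_obs();print(o['time'],o['tool_pos'],o['ee_rot'],o['wrist_force'],o['width'])
im,D,i=snap('wrist','w9');crop('w9',140,90,380,300,3,'pics/w9c.png')
im,D,i=snap('side','s9');crop('s9',230,90,370,220,5,'pics/s9c.png')
E
```

```text
11.4667 [ 0.55129468 -0.22663763  0.1486744 ] [-1.56986209e+00  2.40353948e-04  3.34723003e-03] [-0.19449745 -0.08563565 -0.34498687] 0.05952780111895637
```

View pics/w9c.png

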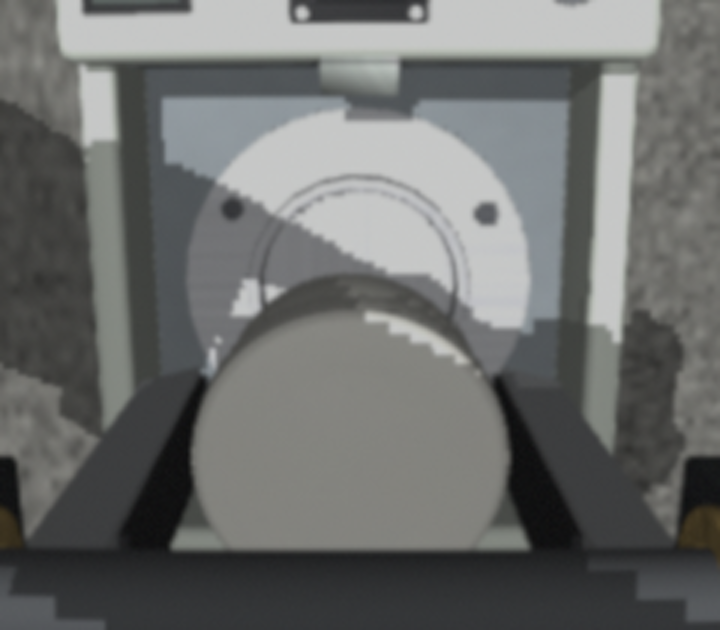

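View pics/s9c.png

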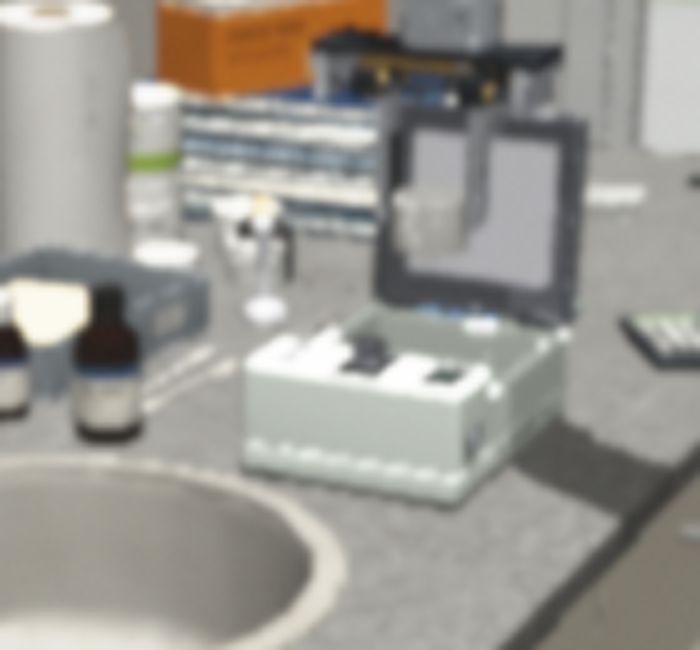

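```bash
python3 - <<'E'
from h import *
im,D,i=load('w9')
f=lambda p:(140+p[0]/3,90+p[1]/3)
for n,p in [('rimL',(250,270)),('rimR',(470,270)),('rimT',(360,175)),('inL',(262,275)),('inR',(457,275)),('inT',(360,190)),('diskL',(187,285)),('diskR',(530,285)),('diskT',(360,108)),('fl',(330,240)),('fl2',(420,240)),('disk',(300,150)),('disk2',(500,270)),('wallL',(120,200)),('wallR',(600,200))]:
    q=f(p);print(n,onz(i,[q],.04).round(4)[0],onz(i,[q],.031).round(4)[0],dep(i,[q],D).round(4)[0])
crop('w9',215,135,310,215,8,'pics/w9d.png')
E
```

```text
rimL [ 0.5151 -0.2218  0.04  ] [ 0.5141 -0.2236  0.031 ] [ 0.515  -0.222   0.0391]
rimR [ 0.5914 -0.2216  0.04  ] [ 0.5926 -0.2234  0.031 ] [ 0.5929 -0.2239  0.0287]
rimT [ 0.5531 -0.1889  0.04  ] [ 0.5532 -0.1897  0.031 ] [ 0.5532 -0.1896  0.0329]
inL [ 0.5192 -0.2235  0.04  ] [ 0.5184 -0.2254  0.031 ] [ 0.5186 -0.2249  0.0332]
inR [ 0.5869 -0.2234  0.04  ] [ 0.588  -0.2252  0.031 ] [ 0.5872 -0.2239  0.0374]
inT [ 0.5531 -0.194   0.04  ] [ 0.5532 -0.195   0.031 ] [ 0.5532 -0.1952  0.0294]
diskL [ 0.493  -0.2271  0.04  ] [ 0.4913 -0.2291  0.031 ] [ 0.4908 -0.2297  0.0282]
diskR [ 0.6125 -0.2269  0.04  ] [ 0.6144 -0.2288  0.031 ] [ 0.6151 -0.2295  0.0278]
diskT [ 0.553  -0.1666  0.04  ] [ 0.5531 -0.1668  0.031 ] [ 0.5531 -0.1669  0.0275]
fl [ 0.5429 -0.2112  0.04  ] [ 0.5427 -0.2127  0.031 ] [ 0.5427 -0.2129  0.0296]
fl2 [ 0.5738 -0.2111  0.04  ] [ 0.5745 -0.2126  0.031 ] [ 0.5746 -0.2128  0.0302]
disk [ 0.5328 -0.1806  0.04  ] [ 0.5324 -0.1811  0.031 ] [ 0.5323 -0.1813  0.0291]
disk2 [ 0.6018 -0.2216  0.04  ] [ 0.6034 -0.2234  0.031 ] [ 0.6035 -0.2235  0.0302]
wallL [ 0.4711 -0.1974  0.04  ] [ 0.4688 -0.1985  0.031 ] [ 0.4784 -0.194   0.0686]
wallR [ 0.6353 -0.197   0.04  ] [ 0.6378 -0.1981  0.031 ] [ 0.6271 -0.1936  0.069 ]
```

View pics/w9d.png

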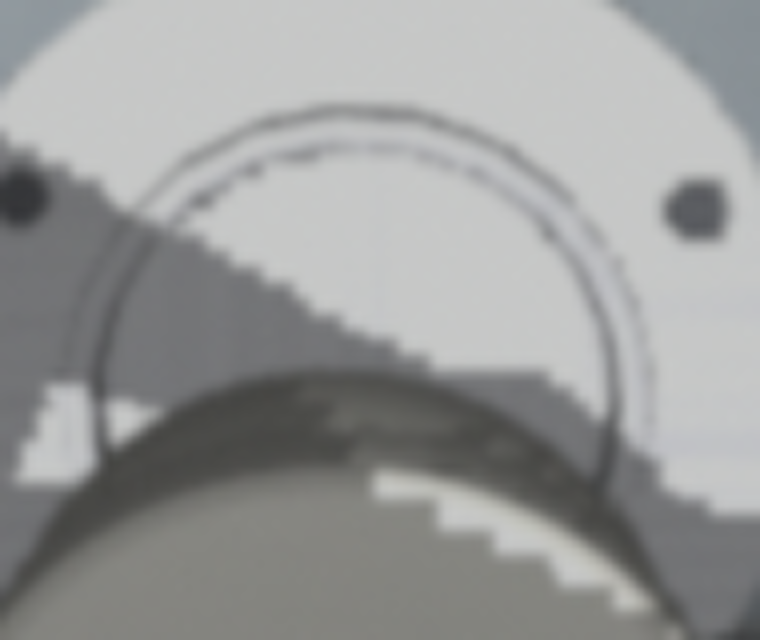

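```bash
python3 - <<'E'
from h import *
im,D,i=load('w9')
f=lambda p:(140+p[0]/3,90+p[1]/3)
for n,p in [('L',(192,455)),('R',(510,455)),('T',(352,310)),('c',(350,450))]:
    q=f(p);print(n,onz(i,[q],.1917).round(4)[0],dep(i,[q],D).round(4)[0])
E
```

```text
L [ 0.5205 -0.226   0.1917] [ 0.5203 -0.2264  0.1907]
R [ 0.579  -0.2258  0.1917] [ 0.5794 -0.2267  0.1897]
T [ 0.5498 -0.1984  0.1917] [ 0.5498 -0.199   0.1894]
c [ 0.5495 -0.2248  0.1917] [ 0.5495 -0.225   0.1914]
```

Request:
step_arm([
  {"xyz": [0.001,0,-0.005],"twist": [0,0,0]},
  {"xyz": [0.003,0.0005,-0.02],"twist": [0,0,0]},
  {"xyz": [0.003,0.0005,-0.04],"twist": [0,0,0]},
  {"xyz": [0.003,0.0005,-0.06],"twist": [0,0,0]},
  {"xyz": [0.003,0.0005,-0.078],"twist": [0,0,0]},
  {"xyz": [0.003,0.0005,-0.09],"twist": [0,0,0]},
  {"xyz": [0.003,0.0005,-0.098],"twist": [0,0,0]},
  {"xyz": [0.003,0.0005,-0.103],"twist": [0,0,0]},
  {"xyz": [0.003,0.0005,-0.103],"twist": [0,0,0]},
])

```text
time: 12.32
tool_pos: [0.5541, -0.2267, 0.0448]
ee_rot: [-1.57, 0.001, 0.003]
wrist_force: [-0.1, -0.5, -0.6]
width: 0.0596
```

```bash
python3 - <<'E'
from h import *
from bench import robot
o=robot.get_obs();print(o['time'],o['tool_pos'],o['ee_rot'],o['wrist_force'],o['width'])
im,D,i=snap('wrist','w10');crop('w10',140,90,380,300,3,'pics/w10c.png')
E
```

```text
12.3167 [ 0.55407222 -0.22672509  0.04484992] [-1.57013071e+00  1.17415418e-03  3.04263008e-03] [-0.08588895 -0.53782235 -0.62009454] 0.05960328432226765
```

View pics/w10c.png

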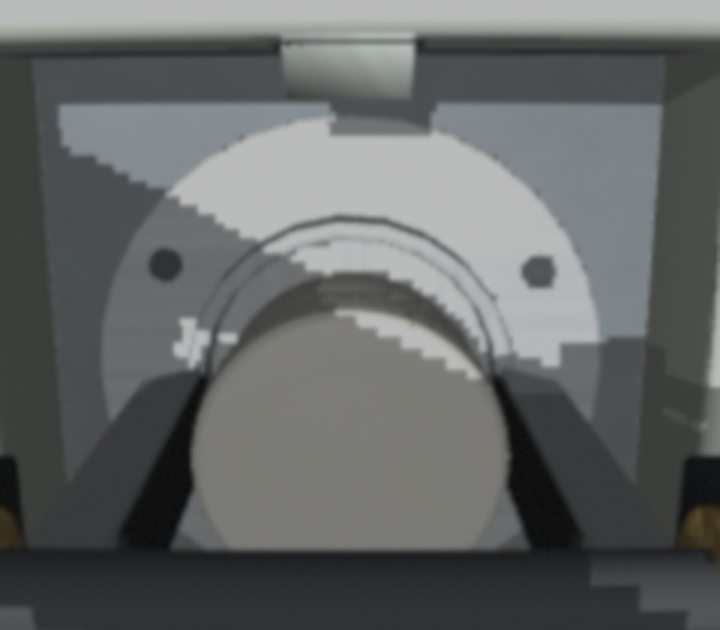

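Request:
step_arm([
  {"xyz": [0,0,-0.003],"twist": [0,0,0]},
  {"xyz": [0,0,-0.006],"twist": [0,0,0]},
  {"xyz": [0,0,-0.009],"twist": [0,0,0]},
  {"xyz": [0,0,-0.011],"twist": [0,0,0]},
  {"xyz": [0,0,-0.012],"twist": [0,0,0]},
  {"xyz": [0,0,-0.013],"twist": [0,0,0]},
])

```text
time: 12.87
tool_pos: [0.5544, -0.2272, 0.0325]
ee_rot: [-1.571, 0.0, 0.003]
wrist_force: [0.4, 1.1, -0.8]
width: 0.0599
```

Request:
step_arm([
  {"xyz": [0,0,-0.0005],"twist": [0,0,0]},
  {"xyz": [0,0,-0.001],"twist": [0,0,0]},
])

```text
time: 13.03
tool_pos: [0.5545, -0.2272, 0.0317]
ee_rot: [-1.571, -0.0, 0.003]
wrist_force: [0.1, 1.1, -0.8]
width: 0.0598
```

Request:
step_arm([
  {"xyz": [0,0,-0.0005],"twist": [0,0,0]},
  {"xyz": [0,0,-0.001],"twist": [0,0,0]},
])

```text
time: 13.2
tool_pos: [0.5545, -0.2272, 0.0308]
ee_rot: [-1.571, -0.0, 0.003]
wrist_force: [0.7, 0.4, -0.9]
width: 0.0597
```

Request:
step_arm([
  {"xyz": [0,0,-0.0005],"twist": [0,0,0]},
  {"xyz": [0,0,-0.001],"twist": [0,0,0]},
])

```text
time: 13.37
tool_pos: [0.5545, -0.2272, 0.03]
ee_rot: [-1.571, -0.0, 0.003]
wrist_force: [-0.6, 0.5, 2.7]
width: 0.06
```

Request:
step_arm([
  {"xyz": [0,0,0],"twist": [0,0,0]},
  {"xyz": [0,0,0],"twist": [0,0,0]},
  {"xyz": [0,0,0],"twist": [0,0,0]},
  {"xyz": [0,0,0],"twist": [0,0,0]},
  {"xyz": [0,0,0],"twist": [0,0,0]},
], fingers=60)

```text
time: 13.78
tool_pos: [0.5545, -0.2272, 0.0297]
ee_rot: [-1.571, -0.0, 0.003]
wrist_force: [-0.4, -0.3, 0.2]
width: 0.0721
```

Request:
step_arm([
  {"xyz": [0,0,0.003],"twist": [0,0,0]},
  {"xyz": [0,0,0.015],"twist": [0,0,0]},
  {"xyz": [0,0,0.04],"twist": [0,0,0]},
  {"xyz": [0,0,0.075],"twist": [0,0,0]},
  {"xyz": [0,0,0.115],"twist": [0,0,0]},
  {"xyz": [0,0,0.155],"twist": [0,0,0]},
  {"xyz": [0,0,0.19],"twist": [0,0,0]},
  {"xyz": [0,0,0.22],"twist": [0,0,0]},
  {"xyz": [0,0,0.235],"twist": [0,0,0]},
  {"xyz": [0,0,0.24],"twist": [0,0,0]},
])

```text
time: 14.62
tool_pos: [0.5557, -0.2278, 0.2759]
ee_rot: [-1.575, -0.008, 0.003]
wrist_force: [0.7, 0.2, 0.4]
width: 0.0722
```

```bash
python3 - <<'E'
from h import *
from bench import robot
o=robot.get_obs();print(o['time'],o['tool_pos'],o['ee_rot'],o['wrist_force'],o['width'])
im,D,i=snap('wrist','w11')
im,D,i=snap('side','s11');crop('s11',230,60,390,220,4,'pics/s11c.png')
E
```

```text
14.6167 [ 0.55566084 -0.22777455  0.27585082] [-1.57518653 -0.00842233  0.002745  ] [0.72148137 0.22854119 0.35028383] 0.0722205292234617
```

View pics/w11.png

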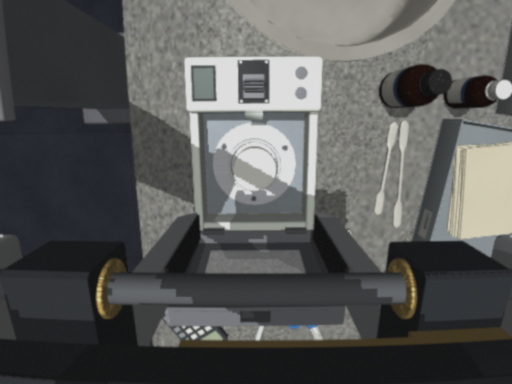

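View pics/s11c.png

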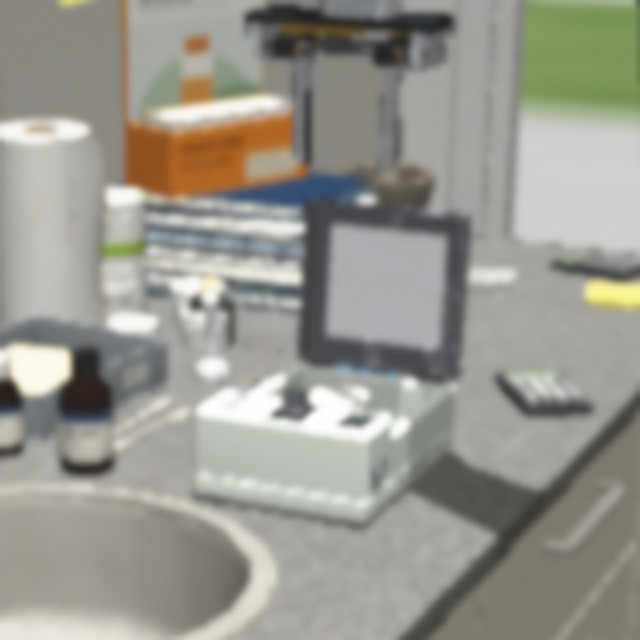

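```bash
python3 - <<'E'
from h import *
im,D,i=load('w11');crop('w11',180,50,330,240,4,'pics/w11c.png')
for p in [(245,165),(254,160),(262,168),(254,178),(254,170)]: print(p,dep(i,[p],D).round(4)[0])
E
```

```text
(245, 165) [ 0.5404 -0.2224  0.0722]
(254, 160) [ 0.5525 -0.2157  0.0714]
(262, 168) [ 0.5633 -0.2265  0.0717]
(254, 178) [ 0.5525 -0.2401  0.0729]
(254, 170) [ 0.5525 -0.2294  0.0712]
```

View pics/w11c.png

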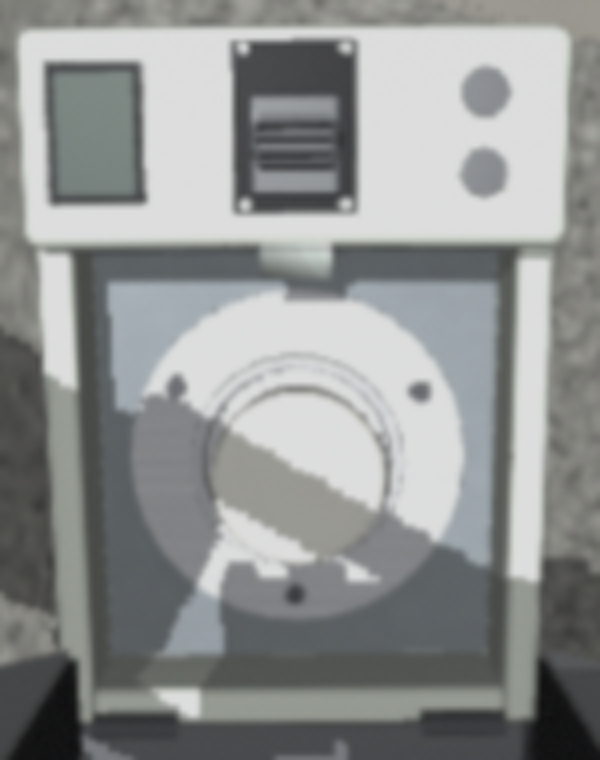

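```bash
python3 - <<'E'
import numpy as np
from h import *
im,D,i=load('t7')
for p in [(295+600/7,175+48/7),(295+628/7,175+60/7),(295+600/7,175+300/7),(295+572/7,175+305/7)]: print(dep(i,[p],D).round(3))
yh,zh=-.316,.074
for th in np.r_[np.arange(1.65,0.05,-.1),.1,.05,.02,0]:
    s=.145 if th>.6 else .145+.007*(.6-th)/.6
    print(round(th,2),'TCP y %.4f z %.4f'%(yh+s*np.cos(th)-.02*np.sin(th)-.008, zh+s*np.sin(th)+.02*np.cos(th)-.021))
E
```

```text
[[ 0.631 -0.331  0.24 ]]
[[ 0.794 -0.386 -0.008]]
[[ 0.617 -0.387 -0.01 ]]
[[ 0.476 -0.335  0.229]]
1.65 TCP y -0.3554 z 0.1960
1.55 TCP y -0.3410 z 0.1984
1.45 TCP y -0.3264 z 0.1994
1.35 TCP y -0.3118 z 0.1989
1.25 TCP y -0.2973 z 0.1969
1.15 TCP y -0.2830 z 0.1935
1.05 TCP y -0.2692 z 0.1887
0.95 TCP y -0.2559 z 0.1826
0.85 TCP y -0.2433 z 0.1751
0.75 TCP y -0.2315 z 0.1665
0.65 TCP y -0.2207 z 0.1567
0.55 TCP y -0.2103 z 0.1461
0.45 TCP y -0.2006 z 0.1348
0.35 TCP y -0.1919 z 0.1225
0.25 TCP y -0.1845 z 0.1093
0.15 TCP y -0.1784 z 0.0952
0.1 TCP y -0.1759 z 0.0880
0.05 TCP y -0.1738 z 0.0805
0.02 TCP y -0.1727 z 0.0760
0.0 TCP y -0.1720 z 0.0730
```

Request:
step_arm([
  {"xyz": [-0.002,-0.01,0],"twist": [0,0,0]},
  {"xyz": [-0.002,-0.035,0],"twist": [0,0,0]},
  {"xyz": [-0.002,-0.065,0],"twist": [0,0,0]},
  {"xyz": [-0.002,-0.1,0],"twist": [0,0,0]},
  {"xyz": [-0.002,-0.13,0],"twist": [0,0,0]},
  {"xyz": [-0.002,-0.15,0],"twist": [0,0,0]},
  {"xyz": [-0.002,-0.158,-0.005],"twist": [0,0,0]},
  {"xyz": [-0.002,-0.158,-0.025],"twist": [0,0,0]},
  {"xyz": [-0.002,-0.158,-0.05],"twist": [0,0,0]},
  {"xyz": [-0.002,-0.158,-0.068],"twist": [0,0,0]},
  {"xyz": [-0.002,-0.158,-0.075],"twist": [0,0,0]},
  {"xyz": [-0.002,-0.158,-0.075],"twist": [0,0,0]},
], fingers=255)

```text
time: 15.72
tool_pos: [0.5509, -0.3836, 0.1901]
ee_rot: [-1.565, 0.006, 0.003]
wrist_force: [-0.3, -0.1, -0.3]
width: 0.0008
```

```bash
python3 - <<'E'
from h import *
from bench import robot
o=robot.get_obs();print(o['time'],o['tool_pos'],o['ee_rot'],o['wrist_force'],o['width'])
im,D,i=snap('wrist','w12')
im,D,i=snap('side','s12');crop('s12',250,60,390,200,5,'pics/s12c.png')
E
```

```text
15.7167 [ 0.5508907  -0.38356381  0.19005783] [-1.5654112   0.00618275  0.00315471] [-0.29613053 -0.0966639  -0.30506253] 0.0007553719968290188
```

View pics/w12.png

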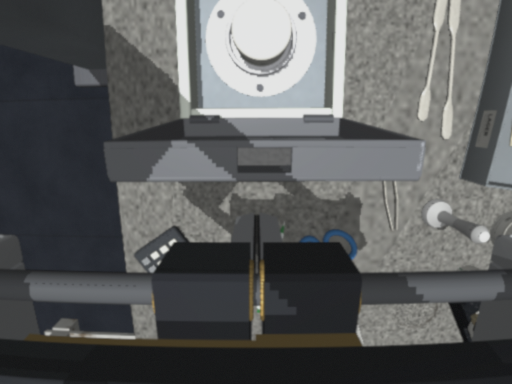

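View pics/s12c.png

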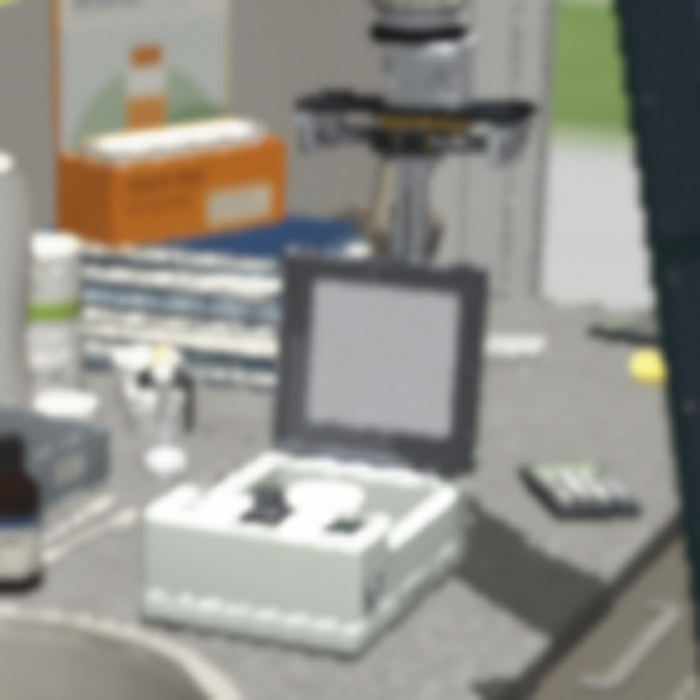

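```bash
python3 - <<'E'
from h import *
im,D,i=load('w12')
for y in range(116,236,6): print(y,dep(i,[(225,y)],D).round(4)[0],dep(i,[(250,y)],D).round(4)[0])
E
```

```text
116 [ 0.5159 -0.3131  0.0702] [ 0.5416 -0.3131  0.068 ]
122 [ 0.5167 -0.3192  0.0787] [ 0.5419 -0.3192  0.079 ]
128 [ 0.5164 -0.3252  0.0771] [ 0.5418 -0.3252  0.0768]
134 [ 0.5161 -0.3313  0.0759] [ 0.5418 -0.3312  0.0767]
140 [ 0.5334 -0.3275  0.2355] [ 0.5459 -0.3276  0.2345]
146 [ 0.5332 -0.3306  0.2343] [ 0.546  -0.3305  0.2361]
152 [ 0.5333 -0.3336  0.2353] [ 0.5441 -0.3404  0.1676]
158 [ 0.5331 -0.3367  0.2346] [ 0.5447 -0.3421  0.1895]
164 [ 0.5331 -0.3397  0.235 ] [ 0.5452 -0.3435  0.208 ]
170 [ 0.5328 -0.3432  0.233 ] [ 0.5456 -0.3444  0.2251]
176 [ 0.5329 -0.346   0.2346] [ 0.5459 -0.3462  0.2337]
182 [ 0.5066 -0.3971 -0.0007] [ 5.397e-01 -3.968e-01  3.000e-04]
188 [ 5.065e-01 -4.050e-01  3.000e-04] [ 5.396e-01 -4.050e-01 -4.000e-04]
194 [ 0.5062 -0.4135 -0.0009] [ 0.5396 -0.4134 -0.001 ]
200 [ 0.5061 -0.4217 -0.0006] [ 5.396e-01 -4.215e-01 -3.000e-04]
206 [ 5.059e-01 -4.299e-01 -1.000e-04] [ 5.396e-01 -4.297e-01  1.000e-04]
212 [ 5.058e-01 -4.382e-01  3.000e-04] [ 0.5395 -0.4381 -0.    ]
218 [ 5.055e-01 -4.469e-01 -3.000e-04] [ 0.5454 -0.3736  0.2202]
224 [ 0.5053 -0.4557 -0.0008] [ 0.5457 -0.3742  0.229 ]
230 [ 0.5051 -0.4643 -0.0007] [ 0.5459 -0.374   0.2388]
```

Request:
step_arm([
  {"xyz": [0.002,0.015,0],"twist": [0,0,0]},
  {"xyz": [0.002,0.028,0.004],"twist": [0,0,0]},
  {"xyz": [0.002,0.035,0.005],"twist": [0,0,0]},
  {"xyz": [0.002,0.0425,0.006],"twist": [0,0,0]},
  {"xyz": [0.002,0.05,0.007],"twist": [0,0,0]},
  {"xyz": [0.002,0.057,0.0075],"twist": [0,0,0]},
  {"xyz": [0.002,0.0645,0.008],"twist": [0,0,0]},
  {"xyz": [0.002,0.072,0.008],"twist": [0,0,0]},
  {"xyz": [0.002,0.079,0.007],"twist": [0,0,0]},
  {"xyz": [0.002,0.0865,0.006],"twist": [0,0,0]},
])

```text
time: 16.65
tool_pos: [0.5545, -0.2981, 0.2008]
ee_rot: [-1.571, -0.0, 0.003]
wrist_force: [1.0, -1.6, 1.4]
width: 0.0005
```

```bash
python3 - <<'E'
from h import *
from bench import robot
o=robot.get_obs();print(o['time'],o['tool_pos'],o['ee_rot'],o['wrist_force'],o['width'])
im,D,i=snap('side','s13');crop('s13',250,60,390,200,5,'pics/s13c.png')
E
```

```text
16.65 [ 0.55447379 -0.29807168  0.20080574] [-1.57097464e+00 -3.08958084e-04  2.58050734e-03] [ 1.02183939 -1.55662628  1.40213012] 0.0005459650644767231
```

View pics/s13c.png

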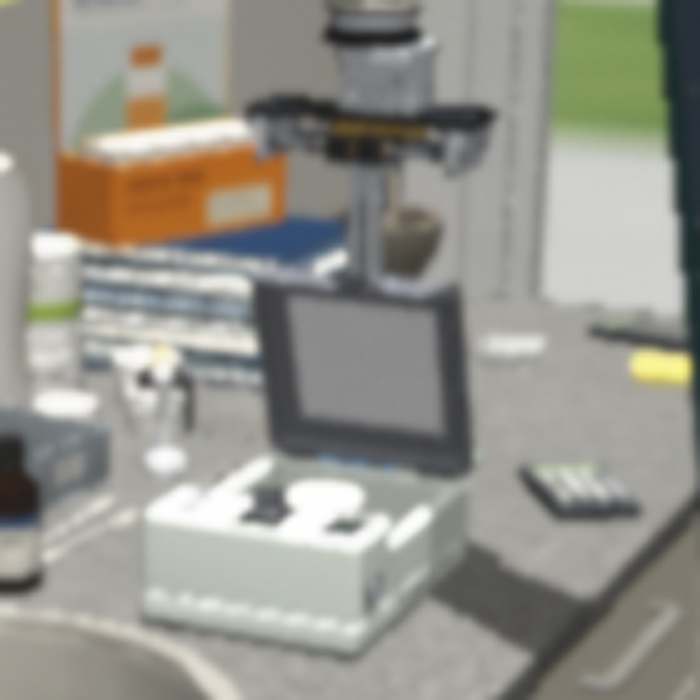

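Request:
step_arm([
  {"xyz": [-0.001,0.0075,-0.0045],"twist": [0,0,0]},
  {"xyz": [-0.001,0.015,-0.008],"twist": [0,0,0]},
  {"xyz": [-0.001,0.022,-0.0105],"twist": [0,0,0]},
  {"xyz": [-0.001,0.029,-0.0125],"twist": [0,0,0]},
  {"xyz": [-0.001,0.0355,-0.0155],"twist": [0,0,0]},
  {"xyz": [-0.001,0.042,-0.0185],"twist": [0,0,0]},
  {"xyz": [-0.001,0.0485,-0.022],"twist": [0,0,0]},
  {"xyz": [-0.001,0.0545,-0.026],"twist": [0,0,0]},
  {"xyz": [-0.001,0.0605,-0.03],"twist": [0,0,0]},
  {"xyz": [-0.001,0.0665,-0.0345],"twist": [0,0,0]},
  {"xyz": [-0.001,0.072,-0.039],"twist": [0,0,0]},
  {"xyz": [-0.001,0.0775,-0.0445],"twist": [0,0,0]},
])

```text
time: 17.7
tool_pos: [0.5535, -0.2207, 0.156]
ee_rot: [-1.571, -0.0, 0.003]
wrist_force: [-0.7, -2.5, 0.7]
width: 0.0004
```

```bash
python3 - <<'E'
from h import *
from bench import robot
o=robot.get_obs();print(o['time'],o['tool_pos'],o['ee_rot'],o['wrist_force'],o['width'])
im,D,i=snap('side','s14');crop('s14',250,60,390,200,5,'pics/s14c.png')
E
```

```text
17.7 [ 0.55351347 -0.22065342  0.1559883 ] [-1.57100323e+00 -3.97495356e-04  2.72850291e-03] [-0.72391397 -2.54934528  0.67277772] 0.0003708120342152901
```

View pics/s14c.png

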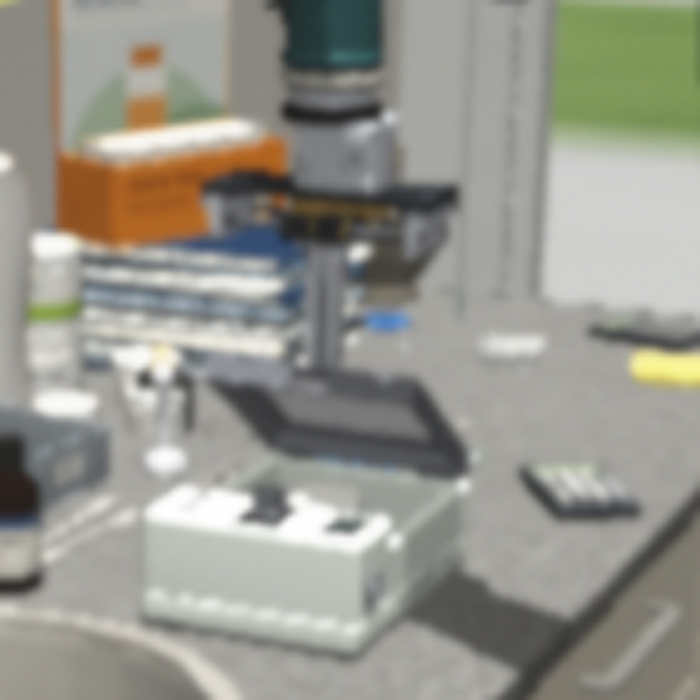

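Request:
step_arm([
  {"xyz": [-0.001,0.005,-0.005],"twist": [0,0,0]},
  {"xyz": [-0.001,0.0105,-0.01],"twist": [0,0,0]},
  {"xyz": [-0.001,0.0155,-0.0155],"twist": [0,0,0]},
  {"xyz": [-0.001,0.02,-0.021],"twist": [0,0,0]},
  {"xyz": [-0.001,0.0245,-0.0275],"twist": [0,0,0]},
  {"xyz": [-0.001,0.029,-0.0335],"twist": [0,0,0]},
  {"xyz": [-0.001,0.0325,-0.04],"twist": [0,0,0]},
  {"xyz": [-0.001,0.036,-0.0465],"twist": [0,0,0]},
  {"xyz": [-0.001,0.0395,-0.0535],"twist": [0,0,0]},
  {"xyz": [-0.001,0.041,-0.058],"twist": [0,0,0]},
  {"xyz": [-0.001,0.0425,-0.061],"twist": [0,0,0]},
])

```text
time: 18.67
tool_pos: [0.5522, -0.1781, 0.0942]
ee_rot: [-1.57, 0.001, 0.003]
wrist_force: [-0.5, -1.2, 1.2]
width: 0.0003
```

```bash
python3 - <<'E'
from h import *
from bench import robot
o=robot.get_obs();print(o['time'],o['tool_pos'],o['ee_rot'],o['wrist_force'],o['width'])
im,D,i=snap('side','s15');crop('s15',250,80,370,200,5,'pics/s15c.png')
E
```

```text
18.6667 [ 0.55217909 -0.17811745  0.09419642] [-1.57007742e+00  8.63931618e-04  2.95109852e-03] [-0.45358515 -1.22629929  1.24429774] 0.00030071274677862404
```

View pics/s15c.png

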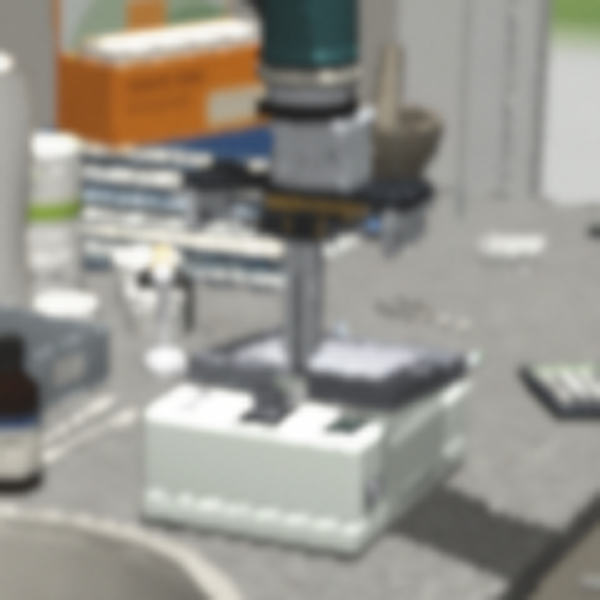

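Request:
step_arm([
  {"xyz": [0,0.001,-0.003],"twist": [0,0,0]},
  {"xyz": [0,0.002,-0.006],"twist": [0,0,0]},
  {"xyz": [0,0.003,-0.009],"twist": [0,0,0]},
  {"xyz": [0,0.004,-0.012],"twist": [0,0,0]},
  {"xyz": [0,0.0045,-0.015],"twist": [0,0,0]},
  {"xyz": [0,0.005,-0.017],"twist": [0,0,0]},
])

```text
time: 19.22
tool_pos: [0.5527, -0.1736, 0.0778]
ee_rot: [-1.57, -0.001, 0.002]
wrist_force: [0.1, -0.4, 1.5]
width: 0.0004
```

Request:
step_arm([
  {"xyz": [0,0,-0.001],"twist": [0,0,0]},
  {"xyz": [0,0,-0.002],"twist": [0,0,0]},
  {"xyz": [0,0,-0.003],"twist": [0,0,0]},
])

```text
time: 19.47
tool_pos: [0.5527, -0.1731, 0.0758]
ee_rot: [-1.57, -0.001, 0.003]
wrist_force: [-0.9, 1.3, 6.5]
width: 0.0005
```

Resistance rises to 6.5 N. I'll keep pressing in small steps.

Request:
step_arm([
  {"xyz": [0,0,-0.001],"twist": [0,0,0]},
  {"xyz": [0,0,-0.002],"twist": [0,0,0]},
])

```text
time: 19.63
tool_pos: [0.5528, -0.173, 0.0751]
ee_rot: [-1.57, -0.001, 0.003]
wrist_force: [-3.9, 2.6, 11.8]
width: 0.0003
```

Request:
step_arm([
  {"xyz": [0,0,-0.001],"twist": [0,0,0]},
  {"xyz": [0,0,-0.002],"twist": [0,0,0]},
])

```text
time: 19.8
tool_pos: [0.5528, -0.173, 0.0744]
ee_rot: [-1.57, -0.002, 0.003]
wrist_force: [-5.8, 2.8, 16.3]
width: 0.0004
```

```bash
python3 - <<'E'
from h import *
from bench import robot
im,D,i=snap('side','s16');crop('s16',255,90,365,200,6,'pics/s16c.png')
for q in [(310,155),(320,150),(330,150),(300,150)]: print(q,dep(i,[q],D).round(3))
im,D,i=snap('wrist','w16');crop('w16',130,60,400,260,3,'pics/w16c.png')
for q in [(300,222),(215,222),(200,222),(320,222)]: print(q,dep(i,[q],D).round(4))
E
```

```text
(310, 155) [[ 0.539 -0.153  0.112]]
(320, 150) [[ 0.552 -0.281  0.094]]
(330, 150) [[ 0.514 -0.289  0.097]]
(300, 150) [[ 0.617 -0.237  0.097]]
(300, 222) [[ 0.5785 -0.1698  0.0917]]
(215, 222) [[ 0.5246 -0.1701  0.0912]]
(200, 222) [[ 0.5151 -0.1701  0.0912]]
(320, 222) [[ 0.5913 -0.1701  0.0911]]
```

View pics/s16c.png

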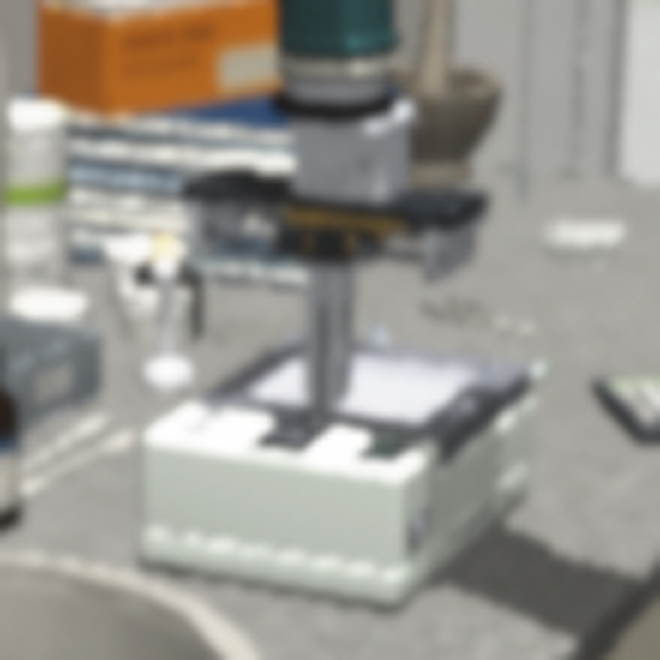

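View pics/w16c.png

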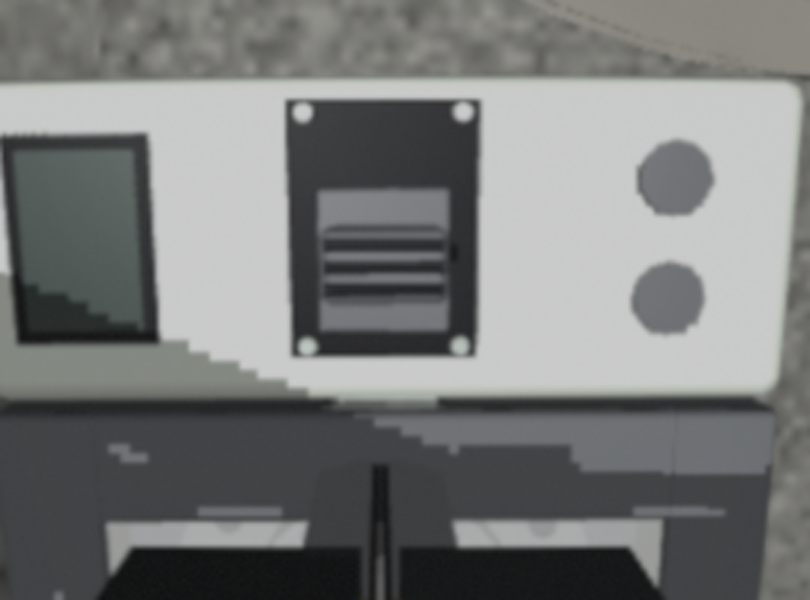

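The cover is down on its stop: its edge is at z ≈ 0.092 and the force climbs without further travel. The thumb slide is back at rest. Now I lift off and check that it holds.

Request:
step_arm([
  {"xyz": [0,0,0.003],"twist": [0,0,0]},
  {"xyz": [0,0,0.008],"twist": [0,0,0]},
  {"xyz": [0,0,0.02],"twist": [0,0,0]},
  {"xyz": [0,0,0.045],"twist": [0,0,0]},
  {"xyz": [0,0,0.08],"twist": [0,0,0]},
  {"xyz": [0,0.01,0.11],"twist": [0,0,0]},
  {"xyz": [-0.01,0.03,0.14],"twist": [0,0,0]},
  {"xyz": [-0.02,0.05,0.165],"twist": [0,0,0]},
  {"xyz": [-0.03,0.065,0.18],"twist": [0,0,0]},
  {"xyz": [-0.03,0.07,0.185],"twist": [0,0,0]},
  {"xyz": [-0.03,0.07,0.185],"twist": [0,0,0]},
])

```text
time: 20.82
tool_pos: [0.5232, -0.1029, 0.2584]
ee_rot: [-1.572, -0.004, 0.004]
wrist_force: [-1.1, 0.0, 0.2]
width: 0.0005
```

```bash
python3 - <<'E'
from h import *
from bench import robot
o=robot.get_obs();print(o['time'],o['tool_pos'],o['wrist_force'])
im,D,i=snap('side','s17');crop('s17',240,80,370,200,6,'pics/s17c.png')
im,D,i=snap('wrist','w17')
im,D,i=snap('top','t17')
E
```

```text
20.8167 [ 0.52324804 -0.102872    0.25836316] [-1.05351115  0.03380228  0.1627906 ]
```

View pics/s17c.png

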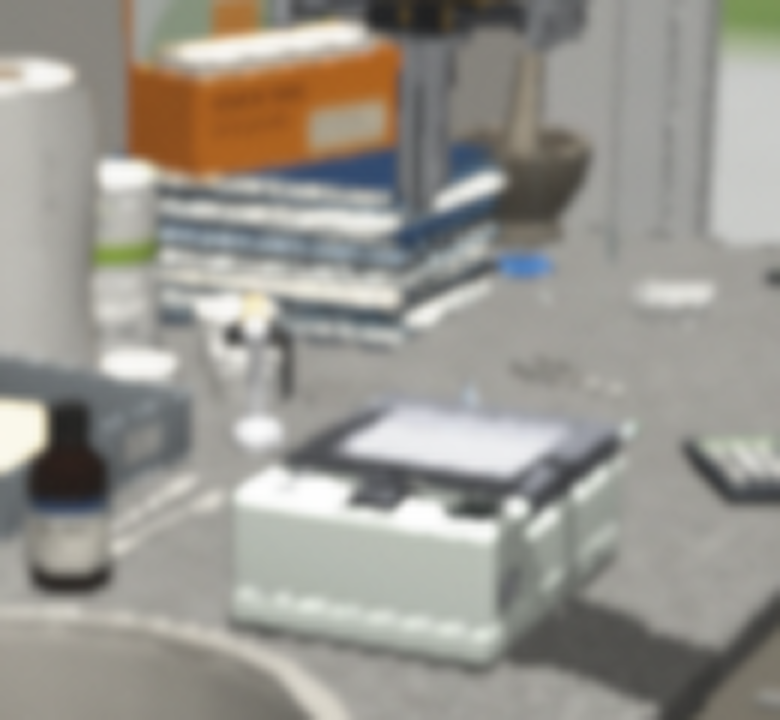

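View pics/w17.png

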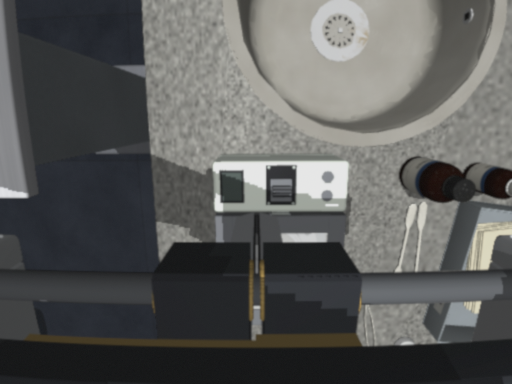

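View pics/t17.png

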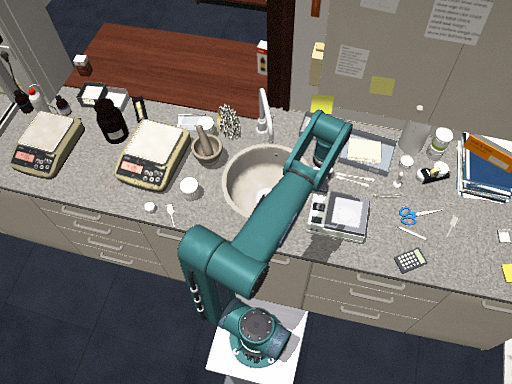

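```bash
python3 - <<'E'
from h import *
crop('t17',290,140,390,250,6,'pics/t17c.png')
im,D,i=load('w17'); 
for q in [(330,220),(235,220),(282,188)]: print(q,dep(i,[q],D).round(4)[0])
a,Da,ia=load('top0');b,Db,ib=load('t17')
s,Ds,si=load('side0');s2,Ds2,_=load('s17')
print(np.abs(a[170:205,175:205].astype(int)-b[170:205,175:205]).mean(), np.abs(s[140:182,218:262].astype(int)-s2[140:182,218:262]).mean())
E
```

```text
(330, 220) [ 0.6142 -0.1603  0.0961]
(235, 220) [ 0.4945 -0.1606  0.0955]
(282, 188) [ 0.5517 -0.1168  0.106 ]
3.331746031746032 3.218795093795094
```

View pics/t17c.png

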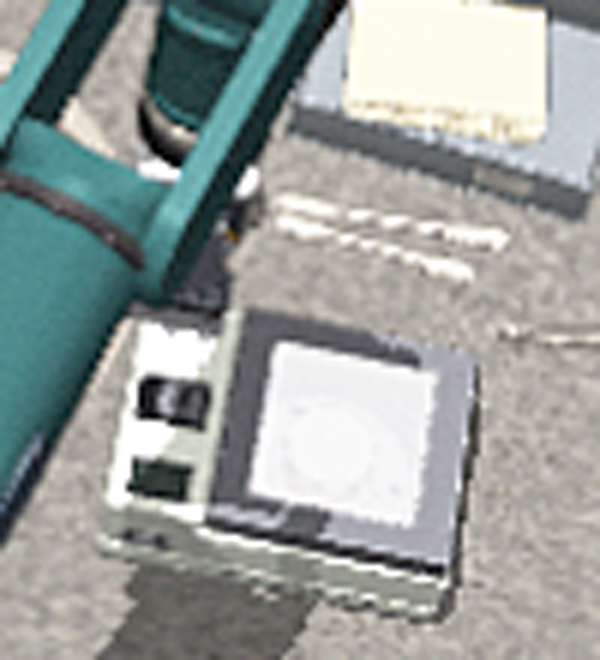

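```bash
python3 -c "
from bench import robot
print(robot.get_obs()['time']); print(robot.close_job())"
```

```text
20.9667
the job is handed in; nothing more can be done
None
```

The mixer is loaded and shut: I slid the latch so the cover sprang open, stood the small jar in the cup, then swung the cover down and pressed it until it latched. I handed the job in at about 21 s.

**Last checks**
- **Jar:** its lid lay flat at z about 0.072 m (0.073 expected), inside the cup rim, when I let go. It still shows through the pane with the cover shut.
- **Cover:** about 1 s after I lifted off, its edge stood at 0.096 m, which is the latched height. The thumb slide was back at rest.
- **Big jar and nearer brown bottle:** their patches of the picture match the first ones, so neither seems to have moved.
- **Force:** the highest wrist force I saw was about 17 N, in the final press.

**What disagreed:** the fingertips were about 21 mm above the reported TCP, not 8 mm below it as described. Because of that, my first latch push passed over the thumb without touching it. After measuring the offset in two cameras, I used that value for the rest of the job.

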